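# Load the wire pay-off and draw out its guide arm

## Task

Put the full spool of brazing wire over the upright spindle of the pay-off stand and lower it, without dropping it, until it rests on the turntable, then let go of it. Then grip the guide arm's upright head across its lock button, squeeze the button in, pull the arm out until its pointer stands at the scale line with two dots, and finish holding it there, button still squeezed in, so that I can tighten the clamp screw from my side. Leave the empty spool, the hammer, the magnet square and the tin alone.

Things in the scene. Friction and masses are not known exactly. Their poses are not given: they have to be found in the camera images.
- wire_spool: the full spool: a grey plastic spool wound with brass-coloured wire, two flat flanges 60 mm across (each 5 mm thick), the wire nearly as wide (54 mm), 50 mm high, with an 18 mm bore right through; about 0.45 kg. It stands on the table with its bore upright. Origin: centre of its underside; z along the bore.
- empty_spool: an empty spool of the same size (flanges 60 mm, 50 mm high) with a bare thin core 27 mm across, standing on the table; to be left alone. Origin: centre of its underside.
- payoff: the wire pay-off stand, bolted down: a level steel tube 225 x 36 mm, its top 46 mm above the table, on two feet 130 mm wide, 10 mm high. Origin on the table under the tube's centre line. x: level, along the tube, the way the guide arm is drawn out; y: level, across it, towards the lock button's side; z up. Turntable at x = -100 mm, the tube's open mouth at x = +85 mm.
- spindle_seat (a point): centre of the turntable's upper face, 56 mm above the table, where the centre of the spool's underside belongs. The turntable is a grey plate 84 mm across that turns freely; its upright steel spindle, 15 mm thick, goes straight up to 54 mm above this point, then tapers to its tip 66 mm above it.
- guide_arm (a joint): how far the telescoping guide arm is drawn out (m): 0 = fully in, pointer at the long line without dots; 0.040 one dot, 0.080 two dots, 0.120 three; stop at 0.130. Starts locked at 0 to 0.03. With the button in it slides, and an inner spring pulls it back (4 N fully in, 6 N at two dots); with the button out, a tooth in a rack of 5 mm pitch locks it firmly.
- guide_grip (a point): where to grip the arm's upright head (it moves with the arm), 70 mm above the table. The head: aluminium block 40 mm along payoff x, y from -13 to +9 mm about this point, 12 to 92 mm above the table. The button stands 8 mm proud on +y: 30 mm to grip across y, 25 mm with it in. A wire eye sticks out at +x, 20 to 55 mm from here, 77 mm above the table.
- lock_button (a joint): how far the lock button is squeezed in (towards payoff -y), in m: 0 = out and locked, 0.005 = fully in; above 0.003 the arm is free. Its spring takes 5 N to start and 7.5 N fully in (a little more while the tooth is loaded); it pops out again when let go.
- button_face (a point): centre of the lock button's outer face, a ribbed black plastic pad 30 mm long (payoff x) and 44 mm high (from 44 to 88 mm above the table), facing payoff +y.
- pointer (a point): the guide arm's pointer, a small dark finger that comes up through the slot in the tube's top and moves with the arm; point at the level of the tube's top.
- two_dot_line (a point): the scale line with two dots, on the slot's centre line on the tube's top: the pointer belongs here. The scale beside the slot has lines every 10 mm and long lines every 40 mm, with no, one, two and three black dots counted from the turntable end.
- shop_hammer: a hammer 280 mm long lying on the table beyond the stand; to be left alone.
- magnet_square: a flat grey welding magnet square, 100 mm, 16 mm thick, lying on the table; to be left alone.
- dip_tin: a low round lidded tin of nozzle dip, 64 mm across, 48 mm high, standing on the table; to be left alone.
- tube_mouth (a point): centre of the tube's open mouth, 28 mm above the table, where the guide arm comes out. The wing clamp screw (not to be used) sticks out 15 mm from the tube's +y side at this height, 17 mm before the mouth.
There are look-alikes about, which are no part of the job. What is shaped like the wire_spool but pink or turquoise is not meant.

How it is judged:
By the outcome, as a careful person would: the job done as asked, in the order asked, and still so for the second after the job is handed in, while the arm keeps its last pose, push and grip.
It also fails if it takes over 64 s, if anything falls off the work surface, if the arm or the gripper's body presses on something with over 40 N, if the wrist force passes 120 N, or if a joint passes its speed limit or range.

## Robot

A 6-joint arm with a two-finger parallel gripper is mounted at the origin on the work surface. World frame = base frame: x ahead of the robot, y to its left, z up, the work surface at z = 0. Lengths are in m, angles in rad, forces in N, time in s.
With the tool pointing down it reaches from about 0.375 to 0.9 m from the base axis. Payload 3.1 kg.
Tool frame: the origin (TCP) lies on the centre line of the jaws, within the pads' length; the fingertips stand 25 mm ahead of it and the grasp point (between the pads) lies 6 mm ahead of it (manip.tips_ahead is the distance from the TCP to the fingertips, in m); z points along the fingers, y is the direction in which the jaws open and shut (so a half turn about z gives the same grasp; the last joint's range is limited). The gripper opens to 85 mm and grips with 20 to 120 N. Pads are 22 mm wide; open, the fingers measure 114 mm over their backs; the gripper's body (76 mm by 85 mm) begins 54 mm behind the grasp point. The pads swing forward as they close: fully open they stand 13 mm farther back than shut.
Start: joints at [-1.526, 0.527, 1.433, -0, 1.181, -0.178], TCP at [0.139, -0.609, 0.256] pointing down, gripper open.
Joint ranges: [-3.08, 3.08], [-0.75, 2.2], [0.22, 2.44], [-1.43, 4.57], [0, 2.65], [-2.85, 2.85]. Speed limits (rad/s): [2.79, 2.79, 3.14, 3.14, 3.14, 3.14].

## Interface

Orientations are given as a unit quaternion [x, y, z, w].
In Python, from station import manip gives the robot as it stands.
- The arm moves only by the tool play_rows, never from a script. Its argument "steps" is a list that holds one entry, the list of rows, each a list of 6 numbers: the shift along the tool's x, y, z in m, then the turn, a rotation vector about the tool's x, y, z in degrees. In form: [[[x, y, z, rx, ry, rz], ...]]. A call has 1 to 10 rows; each row shifts and turns the commanded pose from where the row before left it, along the tool's axes as they then stand; what a row does not reach is not made up. A row lasts 1/8 s, in which the tool goes at most 62.5 mm and 10.7 degrees, less where a joint would pass 70% of its speed; a pose out of reach is approached as far as the arm can. A call is refused whole if a number of a shift passes 0.0625 or a number of a turn 10.7, either way. A call with a gripper value outside its range is refused whole. "fingers" is the opening, from 0 (shut) to 1 (fully open), set as the call begins (left out, the last holds). The fingers move at their own pace and stop on an object; "squeeze" is the grip in N (left out, the last holds). Time passes only in rows, so rows that do not move let the fingers close. It gives the time, the measured TCP pose, the force and the opening at its end, in the units of the state.
- manip.sense(): the state, without advancing time (a new reading comes with each control period).
- manip.snapshot(name): name is "side" or "top"; returns a dict with "img" (480x640x3 uint8, red, green, blue), "K" (3x3 intrinsics, pixels), "world_from_camera" (4x4, takes a point from camera to world coordinates). Camera axes: x right, y down, z forward; pixel columns grow to the right and rows downward; lengths in m; the calibration is good to about 2 mm. A picture is of the moment at which its call begins. There is no depth.
- manip.sign_off(): hands the job in, once; it reports no verdict.
Trained networks look in a picture, given as the dict that the camera call returned (one of the last four; its "shot" number tells which), for a name from the list of things; names that differ only in an ending like _2 or _b are one class to them, and where a whole thing is asked for, a point or a joint stands for the part that bears it (a point fixed in the world has none). Each returns a list of dicts, best first, with "score" (0 to 1); they miss things now and then, are a little off and sometimes report something else, mostly with a low value. They report only what shows in the picture. A call takes as long as a camera call. They do not tell look-alikes from the thing itself.
- manip.regions_of(label, picture): "pixels" (480x640 bool, what is visible of it) and "rect" ([left, top, right, bottom] in pixels, round what is visible of it).
- manip.pinpoint(label, picture): "point" ([column, row] in pixels: a listed point, or the origin of a listed thing).
The state is a dict: "t": time; "q": joint angles; "qd": joint speeds; "tau": joint torques, N m; "tcp_pos": TCP position; "tool_rot": TCP orientation; "force": force on the tool from outside, world axes, zero at the start; "ft_torque": the same for the moment, N m; "finger_gap": opening from 0.0 (shut) to 1.0 (fully open).
Only numpy, scipy, OpenCV 4.12 (cv2) and the standard library are available. Lean on these libraries where they do the work, as an engineer would, in place of code of your own. Each camera call takes 0.05 s, during which the arm holds its last target.

## Working session

There is one attempt and no reset: what is moved stays moved. The work goes in short steps, Python scripts to look and compute and a tool call to move; the robot and the scene stay as the last step left them, time stands still between calls to the robot, and variables do not carry over. Pictures are saved under pics/ and viewed, and the job is handed in when it is done.

Besides the shell and the picture viewer there is one more tool, called after "Call:" as a command line: name --argument value ..., lists and objects as JSON in quotes. play_rows: Moves the arm, as the interface text tells. Its arguments: {"type":"object","properties":{"steps":{"type":"array"},"fingers":{"type":"number"},"squeeze":{"type":"number"}},"required":["steps"]}

```bash
mkdir -p pics; ls; cat > h.py <<'E'
import numpy as np, cv2
from station import manip
def save(p,name): cv2.imwrite('pics/'+name,cv2.cvtColor(p['img'],cv2.COLOR_RGB2BGR))
def ray(p,uv):
    K=np.array(p['K']);T=np.array(p['world_from_camera'])
    d=T[:3,:3]@np.linalg.solve(K,[uv[0],uv[1],1.]);return T[:3,3],d/np.linalg.norm(d)
def atz(p,uv,z):
    o,d=ray(p,uv);return o+d*(z-o[2])/d[2]
def proj(p,X):
    K=np.array(p['K']);T=np.linalg.inv(np.array(p['world_from_camera']))
    c=T[:3,:3]@np.array(X)+T[:3,3];u=K@c;return u[:2]/u[2]
def tri(obs):
    A=np.zeros((3,3));b=np.zeros(3)
    for p,uv in obs:
        o,d=ray(p,uv);P=np.eye(3)-np.outer(d,d);A+=P;b+=P@o
    X=np.linalg.solve(A,b)
    return X,[np.round(proj(p,X)-np.array(uv),1) for p,uv in obs]
E
cat > a.py <<'E'
from h import *
np.set_printoptions(precision=4,suppress=True)
ps={n:manip.snapshot(n) for n in('side','top')}
for n,p in ps.items():
    save(p,n+'0.png');print(n,np.array(p['K']).tolist(),'\n',np.array(p['world_from_camera']))
for l in ['wire_spool','empty_spool','payoff','spindle_seat','guide_grip','button_face','pointer','two_dot_line','tube_mouth','dip_tin','magnet_square','shop_hammer']:
    pts={}
    for n,p in ps.items():
        r=manip.pinpoint(l,p); pts[n]=r
        print(l,n,[(np.round(x['point'],1).tolist(),round(x['score'],2)) for x in r[:4]])
    if pts['side'] and pts['top']:
        print('   tri',*tri([(ps[n],pts[n][0]['point']) for n in ps]))
s=manip.sense();print(s, manip.tips_ahead)
E
python3 a.py
```

```text
pics
side [[610.3853711500091, 0.0, 316.2252376548144], [0.0, 610.3853711500091, 244.9913025838], [0.0, 0.0, 1.0]] 
 [[-0.9629 -0.1549  0.2208  0.2964]
 [-0.2692  0.4982 -0.8242  1.0372]
 [ 0.0176 -0.8531 -0.5214  0.6844]
 [ 0.      0.      0.      1.    ]]
top [[487.2452527561432, 0.0, 321.25761351396625], [0.0, 487.2452527561432, 229.8690655439974], [0.0, 0.0, 1.0]] 
 [[ 0.0028 -0.9963  0.0854  0.4879]
 [-1.     -0.0035 -0.0083  0.0886]
 [ 0.0086 -0.0854 -0.9963  0.9758]
 [ 0.      0.      0.      1.    ]]
wire_spool side [([329.0, 369.2], 0.92), ([391.8, 387.9], 0.89), ([332.2, 421.3], 0.86)]
wire_spool top [([200.9, 288.2], 0.94), ([150.5, 300.9], 0.93), ([193.7, 339.5], 0.68), ([250.2, 283.3], 0.56)]
   tri [0.4587 0.3198 0.0011] [array([2.7, 0.2]), array([-0.4, -2.1])]
empty_spool side [([257.8, 329.9], 0.87)]
empty_spool top [([234.3, 214.5], 0.79)]
   tri [ 0.6052  0.2568 -0.0023] [array([1.7, 0.3]), array([-0.4, -1.5])]
payoff side [([327.4, 243.3], 0.8)]
payoff top [([394.0, 232.3], 0.62)]
   tri [ 0.5673 -0.0668 -0.0051] [array([-0.1, -0. ]), array([0. , 0.1])]
spindle_sea
[... 1288 characters left out ...]
-6.7, -1.4]), array([1.2, 6.7])]
shop_hammer side [([332.7, 216.3], 0.58), ([217.6, 255.0], 0.56), ([328.1, 369.8], 0.55)]
shop_hammer top [([324.9, 138.7], 0.88)]
   tri [0.6171 0.0691 0.1606] [array([-47.1, -16.8]), array([ 4. , 56.2])]
{'t': 1.3, 'q': array([-1.5255,  0.5275,  1.4327, -0.    ,  1.1814, -0.1785]), 'qd': array([-0.0014, -0.0013, -0.0008,  0.0007,  0.0003,  0.0013]), 'tau': array([ -0.0014, -44.2326, -17.8418,  -0.0004,   0.0007,  -0.    ]), 'tcp_pos': array([ 0.1388, -0.6094,  0.2563]), 'tool_rot': array([ 0.9937,  0.1117, -0.    , -0.    ]), 'force': array([-0.7494, -0.5401, -0.1015]), 'ft_torque': array([ 0.0143, -0.0109, -0.0367]), 'finger_gap': 0.9986454688839398} 0.025
```

View pics/side0.png

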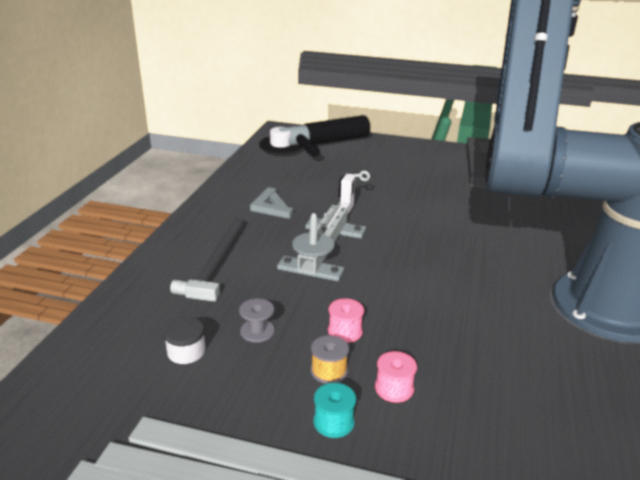

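View pics/top0.png

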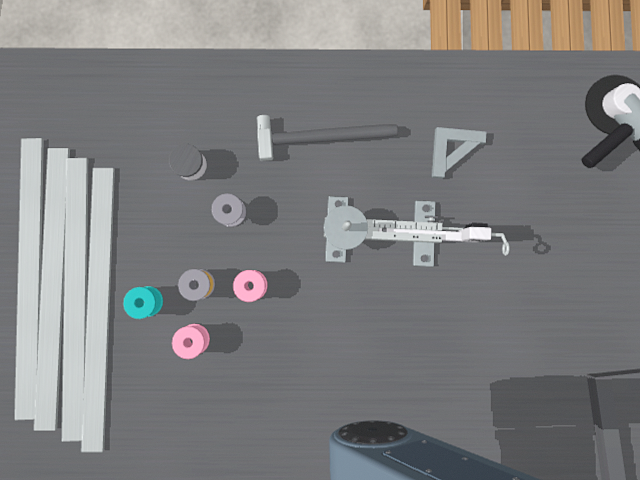

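```bash
python3 - <<'E'
import cv2,numpy as np
a=cv2.imread('pics/side0.png');b=cv2.imread('pics/top0.png')
cv2.imwrite('pics/c1.png',np.hstack([cv2.resize(a[330:450,280:440],(400,300),interpolation=3),cv2.resize(b[250:370,110:270],(400,300),interpolation=3)]))
cv2.imwrite('pics/c2.png',np.vstack([cv2.resize(a[140:290,240:400],None,fx=2.,fy=2.,interpolation=3)[:, :320],])) 
cv2.imwrite('pics/c3.png',cv2.resize(b[190:270,320:510],None,fx=4,fy=4,interpolation=3))
cv2.imwrite('pics/c2.png',cv2.resize(a[130:280,250:420],None,fx=4,fy=4,interpolation=3))
E
```

```text
(no output)
```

View pics/c1.png

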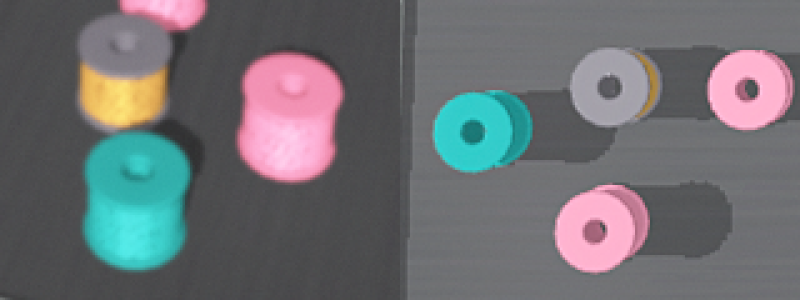

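View pics/c2.png

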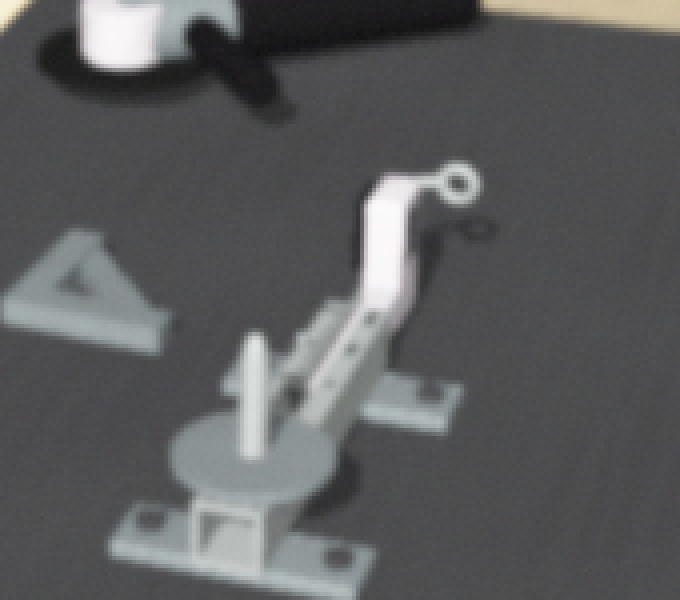

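View pics/c3.png

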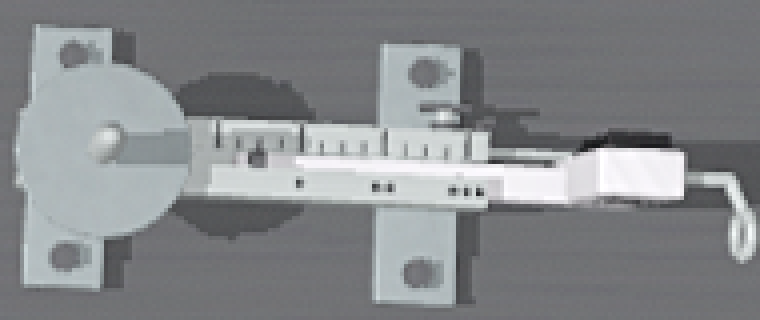

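Candidates shaped like the wire spool, in the side view: pink (345,320), pink (396,377), turquoise (335,410) and grey/brass (329,360), which is (195,285) in the top view. The grey-flanged, brass-wound one fits the description, and the enlarged crop confirms it. The thin-core grey spool at side (257,320) is the empty one. Payoff x points along world -y, and the button is on the world +x side. Next I refine the positions by fitting circles.

```bash
cat > fit.py <<'E'
from h import *
from scipy.ndimage import map_coordinates
from scipy.optimize import minimize
def circ(p,X,R,n=240):
    t=np.linspace(0,2*np.pi,n,endpoint=False)
    return np.array([proj(p,[X[0]+R*np.cos(a),X[1]+R*np.sin(a),X[2]]) for a in t])
def score(p,img,X,R,d=0.0025):
    def s(r):
        q=circ(p,X,r);return np.stack([map_coordinates(img[...,c],[q[:,1],q[:,0]],order=1,mode='nearest') for c in range(3)],-1)
    g=np.abs(s(R+d)-s(R-d)).sum(-1)
    return np.minimum(g,90).mean()
def fitc(p,x0,z,R,rng=0.008,st=0.0005):
    img=cv2.GaussianBlur(p['img'].astype(np.float32),(0,0),.6)
    best=max(((score(p,img,[x0[0]+a,x0[1]+b,z],R),x0[0]+a,x0[1]+b) for a in np.arange(-rng,rng+1e-9,st*2) for b in np.arange(-rng,rng+1e-9,st*2)))
    b2=max(((score(p,img,[best[1]+a,best[2]+b,z],R),best[1]+a,best[2]+b) for a in np.arange(-.001,.00101,st/2) for b in np.arange(-.001,.00101,st/2)))
    return np.round(b2,4)
E
cat > b.py <<'E'
from fit import *
np.set_printoptions(precision=4,suppress=True)
ps={n:manip.snapshot(n) for n in('side','top')}
for n,p in ps.items():
    print(n,'spool',fitc(p,[.459,.320],.05,.030),'pinkA',fitc(p,atz(p,{'side':(346,307),'top':(250,285)}[n],.05),.05,.030),
      'pinkB',fitc(p,atz(p,{'side':(396,362),'top':(188,341)}[n],.05),.05,.030),'teal',fitc(p,atz(p,{'side':(335,396),'top':(139.5,302.5)}[n],.05),.05,.030))
    print('  table',fitc(p,[.568,.0365],.056,.042))
for l in ['payoff','spindle_seat','guide_grip','button_face','pointer','two_dot_line','tube_mouth']:
    for n,p in ps.items():
        z=dict(payoff=0,spindle_seat=.056,guide_grip=.07,button_face=.066,pointer=.046,two_dot_line=.046,tube_mouth=.028)[l]
        r=manip.pinpoint(l,p)
        for x in r[:1]: print(l,n,np.round(x['point'],1),round(x['score'],2),atz(p,x['point'],z))
E
python3 b.py
```

```text
side spool [84.7951  0.4622  0.3235] pinkA [72.3166  0.4617  0.2167] pinkB [74.1924  0.3559  0.3293] teal [76.1616  0.429   0.4234]
  table [62.5157  0.5708  0.0415]
top spool [89.933   0.462   0.3222] pinkA [90.      0.4639  0.219 ] pinkB [89.4322  0.354   0.3315] teal [89.5928  0.428   0.4242]
  table [70.0656  0.57    0.0368]
payoff side [327.9 243.4] 0.83 [ 0.564  -0.0585  0.    ]
payoff top [393.  232.9] 0.96 [ 0.5659 -0.0639  0.    ]
spindle_seat side [315.4 239. ] 0.55 [0.5704 0.0221 0.056 ]
spindle_seat top [346.5 227.8] 0.73 [0.5708 0.0331 0.056 ]
guide_grip side [348. 187.] 0.77 [ 0.5557 -0.201   0.07  ]
guide_grip top [476.7 232.9] 0.93 [ 0.5608 -0.2097  0.07  ]
button_face top [476.1 223. ] 0.7 [ 0.5798 -0.2103  0.066 ]
pointer side [325.6 228.1] 0.95 [ 0.5663 -0.0434  0.046 ]
pointer top [475.4 234. ] 0.57 [ 0.5606 -0.215   0.046 ]
two_dot_line side [333.6 215.4] 0.94 [ 0.564  -0.1024  0.046 ]
two_dot_line top [414.6 233.7] 0.68 [ 0.5608 -0.0981  0.046 ]
tube_mouth side [338.4 213.5] 0.88 [ 0.5633 -0.1465  0.028 ]
tube_mouth top [434.9 232.6] 0.77 [ 0.5645 -0.1416  0.028 ]
```

```bash
python3 - <<'E'
from fit import *
ps={n:manip.snapshot(n) for n in('side','top')}
import pickle;pickle.dump(ps,open('ps.pkl','wb'))
out=[]
for n,(x0,y0) in dict(side=(284,205),top=(315,195)).items():
    p=ps[n];im=cv2.cvtColor(p['img'],cv2.COLOR_RGB2BGR)
    w,h=60,65
    if n=='side': c=im[y0:y0+h,x0:x0+w]
    else: c=im[y0:y0+h,x0:x0+w]
    f=6;c=cv2.resize(c,None,fx=f,fy=f,interpolation=3)
    def P(X): 
        u=proj(p,X); return (u-[x0,y0]+.5)*f-.5
    for X,col in (([.570,.037,.056],(0,0,255)),([.5705,.0400,.056],(0,255,0))):
        q=np.array([(u-[x0,y0]+.5)*f-.5 for u in circ(p,X,.042)])
        cv2.polylines(c,[np.round(q).astype(int)],True,col,1)
        a,b=P(X),P([X[0],X[1],.122]);cv2.line(c,tuple(np.round(a).astype(int)),tuple(np.round(b).astype(int)),col,1)
    out.append(c)
cv2.imwrite('pics/c4.png',np.hstack(out))
E
```

```text
(no output)
```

View pics/c4.png

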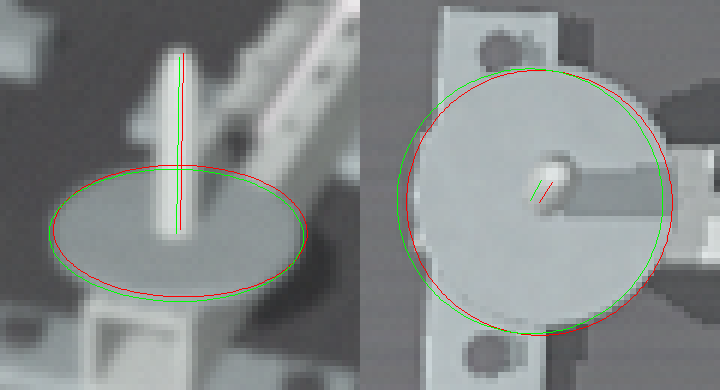

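Call:
play_rows --steps '[[[0.0557,-0.0097,0,0,0,0],[0.0557,-0.0097,0,0,0,0],[0.0557,-0.0097,0,0,0,0],[0.0557,-0.0097,0,0,0,0],[0.0557,-0.0097,0,0,0,0],[0.0404,-0.0421,0,0,0,0],[0.0404,-0.0421,0,0,0,0],[0.0404,-0.0421,0,0,0,0],[0.0404,-0.0421,0,0,0,0],[0.0404,-0.0421,0,0,0,0]]]' --fingers 1

```text
t: 3.45
tcp_pos: [0.5507, -0.2486, 0.2565]
tool_rot: [0.994, 0.112, 0.0, 0.0]
force: [0.9, -0.3, -0.4]
finger_gap: 1.001
```

Call:
play_rows --steps '[[[0.0139,-0.0605,0,0,0,0],[0.0139,-0.0605,0,0,0,0],[0.0139,-0.0605,0,0,0,0],[0.0139,-0.0605,0,0,0,0],[-0.0024,-0.0557,0.005,0,0,0],[-0.0024,-0.0557,0.005,0,0,0],[-0.0024,-0.0557,0.005,0,0,0],[-0.0024,-0.0557,0.005,0,0,0],[-0.0024,-0.0557,0.005,0,0,0],[-0.0024,-0.0557,0.005,0,0,0]]]'

```text
t: 4.7
tcp_pos: [0.4617, 0.3225, 0.2264]
tool_rot: [0.994, 0.112, 0.0, -0.0]
force: [0.1, -0.3, -0.6]
finger_gap: 0.998
```

Call:
play_rows --steps '[[[0,0,0.02,0,0,6.4],[0,0,0.02,0,0,6.4],[0,0,0,0,0,0]]]'

```text
t: 5.08
tcp_pos: [0.461, 0.3206, 0.185]
tool_rot: [1.0, 0.001, -0.002, 0.001]
force: [-1.0, 0.6, -0.1]
finger_gap: 1.001
```

```bash
cat > st.py <<'E'
from h import *
from scipy.spatial.transform import Rotation as Ro
np.set_printoptions(precision=4,suppress=True)
def st():
    s=manip.sense();R=Ro.from_quat(s['tool_rot']).as_matrix()
    print('t',s['t'],'tcp',s['tcp_pos'],'F',np.round(s['force'],1),'M',np.round(s['ft_torque'],2),'gap',round(s['finger_gap'],3),'q',np.round(s['q'],3))
    print('toolx',R[:,0],'tooly',R[:,1],'z',R[:,2])
    return s,R
def go(target,phi=None):
    s,R=st();d=np.array(target)-s['tcp_pos'];print('shift tool',R.T@d)
E
python3 - <<'E'
from st import *
go([.462,.3225,.06])
p=manip.snapshot('side');save(p,'side1.png')
p=manip.snapshot('top');save(p,'top1.png')
E
```

```text
t 5.075 tcp [0.461  0.3206 0.185 ] F [-1.   0.6 -0.1] M [ 0.04 -0.    0.01] gap 1.001 q [ 0.409  0.538  1.66  -0.     0.947  1.977]
toolx [ 1.      0.0022 -0.0032] tooly [ 0.0022 -1.      0.0014] z [-0.0032 -0.0014 -1.    ]
shift tool [ 0.0014 -0.0021  0.125 ]
```

View pics/side1.png

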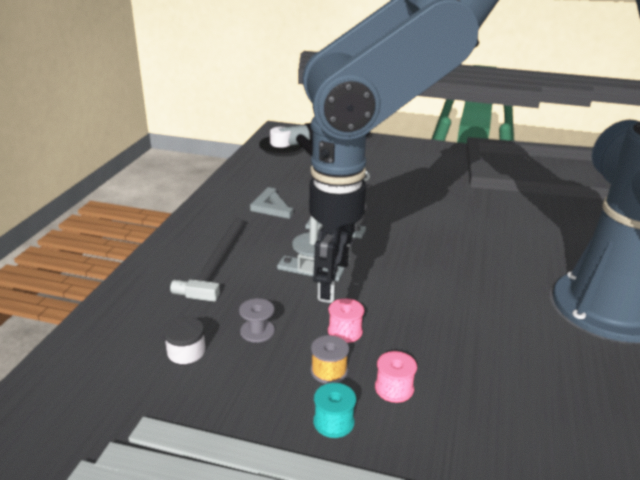

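View pics/top1.png

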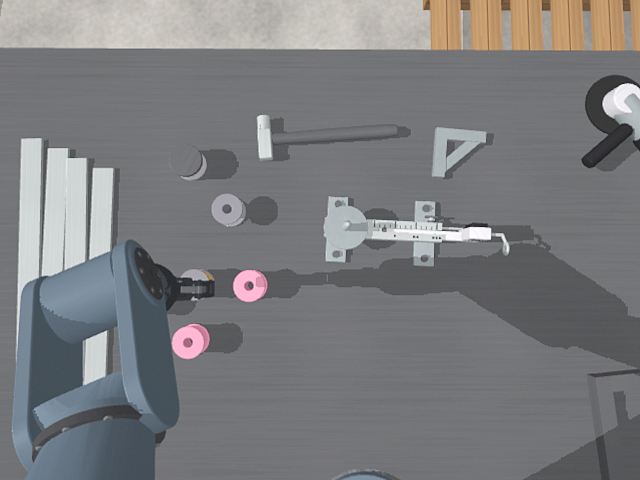

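Call:
play_rows --steps '[[[0.001,-0.002,0.03,0,0,0],[0,0,0.04,0,0,0],[0,0,0.035,0,0,0],[0,0,0.022,0,0,0],[0,0,0.01,0,0,0],[0,0,0,0,0,0],[0,0,0,0,0,0]]]'

```text
t: 6.05
tcp_pos: [0.464, 0.3231, 0.0505]
tool_rot: [1.0, 0.0, 0.001, -0.001]
force: [-0.2, -0.7, -0.6]
finger_gap: 0.995
```

```bash
python3 - <<'E'
from st import *
go([.462,.3225,.048])
p=manip.snapshot('side');im=cv2.cvtColor(p['img'],cv2.COLOR_RGB2BGR)
cv2.imwrite('pics/s2.png',cv2.resize(im[280:440,230:430],None,fx=4,fy=4,interpolation=3)[:600])
E
```

```text
t 6.05 tcp [0.464  0.3231 0.0505] F [-0.2 -0.7 -0.6] M [ 0.02 -0.04 -0.04] gap 0.995 q [0.411 0.757 1.725 0.    0.657 1.981]
toolx [1.     0.0005 0.0023] tooly [ 0.0005 -1.     -0.001 ] z [ 0.0023  0.001  -1.    ]
shift tool [-0.002   0.0006  0.0025]
```

View pics/s2.png

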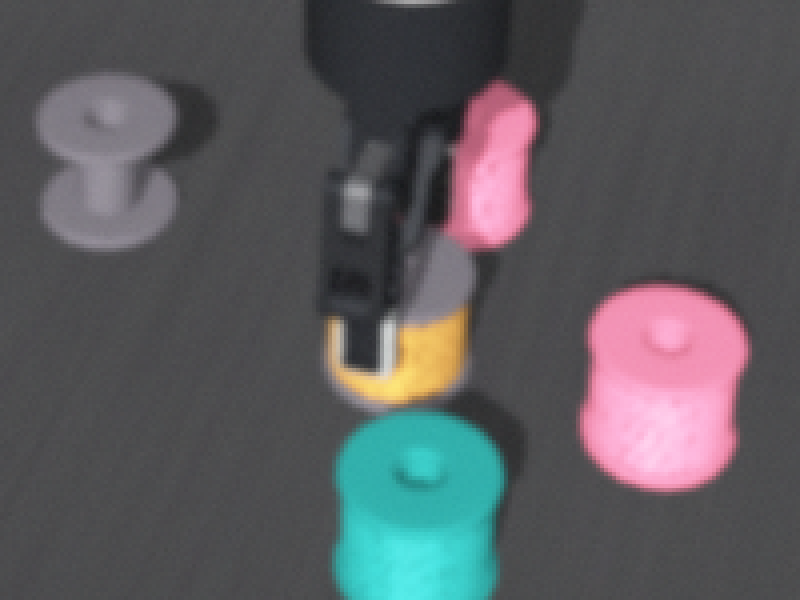

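```bash
cat >> st.py <<'E'
def avg(n=6):
    P=[]
    for i in range(n):
        manip.snapshot('side');s=manip.sense();P.append(np.r_[s['tcp_pos'],Ro.from_quat(s['tool_rot']).as_matrix()[:,0],s['force']])
    P=np.array(P);print('mean',P.mean(0),'\nstd',P.std(0),'t',s['t'],'gap',s['finger_gap']);return P.mean(0)
E
python3 - <<'E'
from st import *
avg()
E
```

```text
mean [ 0.4635  0.323   0.0501  1.      0.0005  0.0014  0.022   0.5385 -0.1869] 
std [0.0002 0.0001 0.0003 0.     0.     0.0005 0.6955 0.471  0.3217] t 6.4 gap 1.0026700348556328
```

Call:
play_rows --steps '[[[-0.0015,0,0.002,0,0,0],[0,0,0,0,0,0],[0,0,0,0,0,0],[0,0,0,0,0,0],[0,0,0,0,0,0],[0,0,0,0,0,0]]]' --fingers 0 --squeeze 20

```text
t: 7.15
tcp_pos: [0.4611, 0.3226, 0.0473]
tool_rot: [1.0, 0.0, -0.001, 0.0]
force: [-1.7, -0.9, 3.9]
finger_gap: 0.706
```

```bash
python3 - <<'E'
from st import *
avg(3)
E
```

```text
mean [ 0.4611  0.3226  0.0473  1.      0.0005 -0.0011 -2.6809 -1.0538  4.1372] 
std [0.     0.     0.     0.     0.0001 0.     0.2342 0.4123 0.2413] t 7.3 gap 0.7049115084722206
```

Call:
play_rows --steps '[[[0,0,0,0,0,0],[0,0,0,0,0,0],[0,0,0,0,0,0],[0,0,0,0,0,0],[0,0,0,0,0,-10],[0,0,0,0,0,-10],[0,0,0,0,0,-10],[0,0,0,0,0,-10],[0,0,0,0,0,-10],[0,0,0,0,0,-10]]]' --fingers 1

```text
t: 8.55
tcp_pos: [0.4617, 0.3228, 0.0473]
tool_rot: [0.864, 0.503, 0.0, 0.0]
force: [0.2, 0.8, -0.3]
finger_gap: 1.001
```

Call:
play_rows --steps '[[[0,0,0,0,0,-10],[0,0,0,0,0,-10],[0,0,0,0,0,-10],[0,0,0,0,0,0],[0,0,0,0,0,0]]]'

```text
t: 9.18
tcp_pos: [0.4616, 0.3228, 0.0473]
tool_rot: [0.708, 0.706, 0.0, -0.0]
force: [0.7, -1.0, 0.0]
finger_gap: 1.002
```

```bash
python3 - <<'E'
from st import *
st();avg(3)
p=manip.snapshot('side');im=cv2.cvtColor(p['img'],cv2.COLOR_RGB2BGR)
cv2.imwrite('pics/s3.png',cv2.resize(im[280:440,230:430],None,fx=4,fy=4,interpolation=3)[:600])
E
```

```text
t 9.175 tcp [0.4616 0.3228 0.0473] F [ 0.7 -1.   0. ] M [ 0.1   0.01 -0.02] gap 1.002 q [0.412 0.762 1.729 0.    0.651 0.414]
toolx [0.002  1.     0.0001] tooly [ 1.     -0.002   0.0001] z [ 0.0001  0.0001 -1.    ]
mean [ 0.4616  0.3228  0.0473  0.0011  1.      0.     -0.1717 -0.3098 -0.4783] 
std [0.     0.     0.     0.0003 0.     0.     0.3087 0.7648 0.2289] t 9.325 gap 1.000857928506895
```

View pics/s3.png

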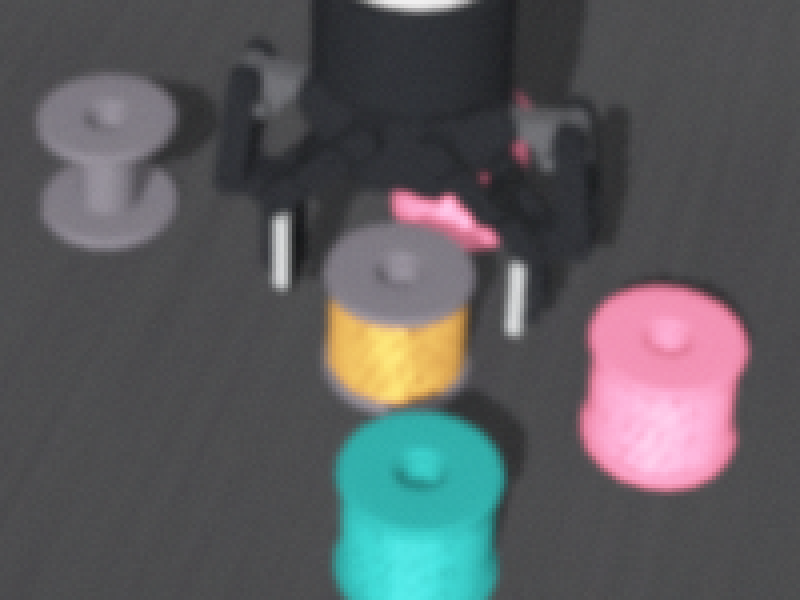

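```bash
python3 - <<'E'
from fit import *
p=manip.snapshot('side')
print(fitc(p,[.462,.323],.05,.03))
for z in (.01,.02,.03,.04,.05,.06,.07): print(z,(proj(p,[.504,.323,z])-[230,280])*4,(proj(p,[.419,.323,z])-[230,280])*4)
E
```

```text
[84.2941  0.4622  0.324 ]
0.01 [296.57802764 323.93038556] [502.20854792 366.16181157]
0.02 [296.76024286 305.1635057 ] [503.50865249 347.25765547]
0.03 [296.94440553 286.19605243] [504.82292465 328.1474956 ]
0.04 [297.13054704 267.024793  ] [506.15159726 308.82794621]
0.05 [297.31869944 247.6464248 ] [507.4949083  289.29554692]
0.06 [297.50889552 228.05757348] [508.85310101 269.54676069]
0.07 [297.70116874 208.254791  ] [510.22642409 249.57797167]
```

Call:
play_rows --steps '[[[0,0,0,0,0,0],[0,0,0,0,0,0],[0,0,0,0,0,0],[0,0,0,0,0,0],[0,0,0,0,0,0],[0,0,0,0,0,0]]]' --fingers 0 --squeeze 50

```text
t: 10.18
tcp_pos: [0.4621, 0.323, 0.0477]
tool_rot: [0.707, 0.707, 0.001, 0.0]
force: [0.2, 0.8, 5.3]
finger_gap: 0.675
```

```bash
python3 - <<'E'
from fit import *
from st import *
avg(3)
p=manip.snapshot('side')
print(fitc(p,[.462,.323],.05,.03))
im=cv2.cvtColor(p['img'],cv2.COLOR_RGB2BGR)
cv2.imwrite('pics/s4.png',cv2.resize(im[280:440,230:430],None,fx=4,fy=4,interpolation=3)[:600])
E
```

```text
mean [ 0.4621  0.323   0.0477 -0.0002  1.      0.0005  0.912  -0.383   5.1734] 
std [0.     0.     0.     0.     0.     0.     0.6044 0.3644 0.3948] t 10.325 gap 0.6731732390877913
[83.0304  0.459   0.3245]
```

View pics/s4.png

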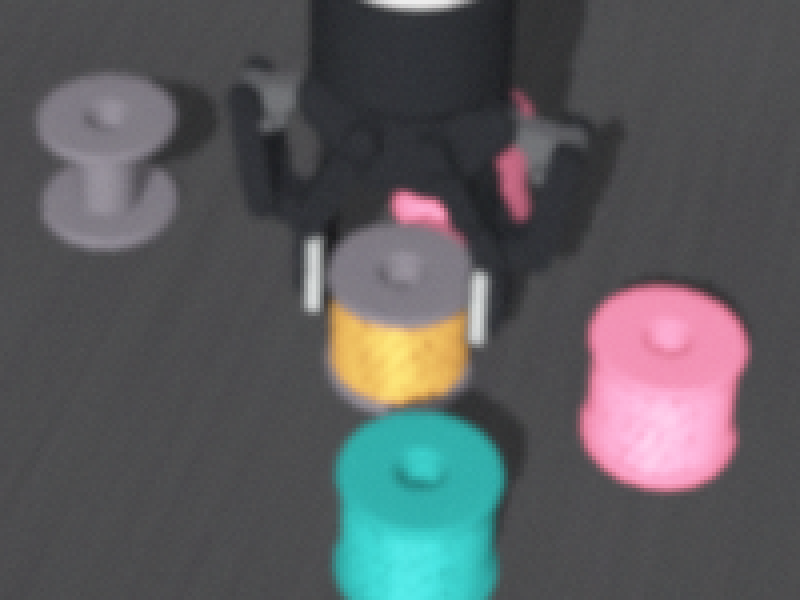

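Call:
play_rows --steps '[[[0,0,-0.01,0,0,0],[0,0,-0.025,0,0,0],[0,0,-0.035,0,0,0],[0,0,-0.035,0,0,0],[0,0,-0.025,0,0,0],[0,0,-0.012,0,0,0],[0,0,0,0,0,0],[0,0,0,0,0,0]]]'

```text
t: 11.38
tcp_pos: [0.4606, 0.3223, 0.188]
tool_rot: [0.707, 0.707, -0.001, -0.001]
force: [-0.5, -0.4, -3.5]
finger_gap: 0.672
```

```bash
python3 - <<'E'
from fit import *
from st import *
avg(2)
p=manip.snapshot('side')
im=cv2.cvtColor(p['img'],cv2.COLOR_RGB2BGR)
cv2.imwrite('pics/s5.png',cv2.resize(im[210:370,230:430],None,fx=4,fy=4,interpolation=3)[:600])
E
```

```text
mean [ 0.4607  0.3224  0.1879 -0.0004  1.     -0.0012 -0.2708  0.3904 -3.6321] 
std [0.0001 0.     0.     0.     0.     0.0001 0.3829 0.2027 0.0458] t 11.475 gap 0.6694855504053079
```

View pics/s5.png

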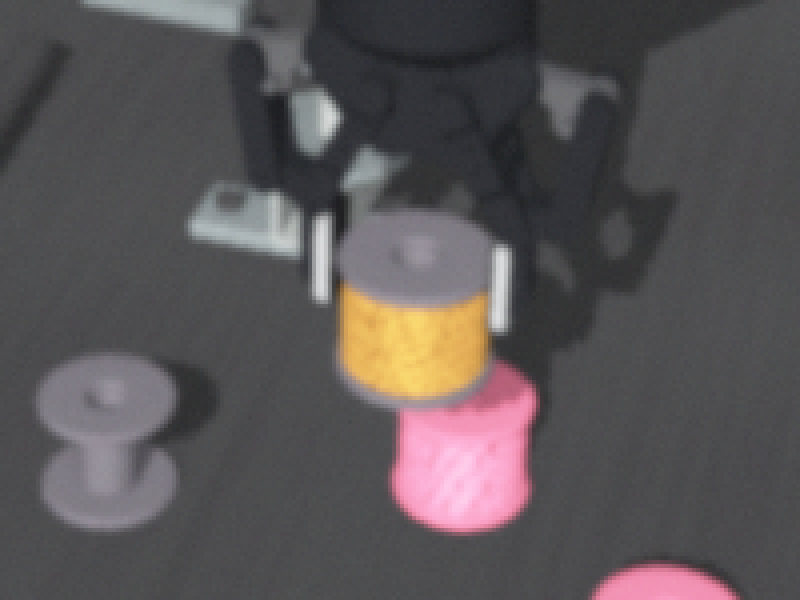

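Call:
play_rows --steps '[[[-0.02,0.0076,-0.004,0,0,0],[-0.04,0.0154,-0.004,0,0,0],[-0.045,0.0176,-0.002,0,0,0],[-0.045,0.0176,0,0,0,0],[-0.045,0.0176,0,0,0,0],[-0.045,0.0172,0,0,0,0],[-0.03,0.0118,0,0,0,0],[-0.0155,0.006,0,0,0,0],[0,0,0,0,0,0],[0,0,0,0,0,0]]]'

```text
t: 12.78
tcp_pos: [0.5715, 0.0386, 0.199]
tool_rot: [0.707, 0.708, -0.0, -0.001]
force: [-0.2, 0.6, -3.8]
finger_gap: 0.67
```

```bash
cat > chk.py <<'E'
from fit import *
from st import *
import sys
nm=sys.argv[1]
m=avg(2)
ps={n:manip.snapshot(n) for n in('side','top')}
import pickle;pickle.dump((ps,m),open('ps2.pkl','wb'))
out=[]
for n,(x0,y0) in dict(side=(265,165),top=(295,175)).items():
    p=ps[n];im=cv2.cvtColor(p['img'],cv2.COLOR_RGB2BGR)
    c=cv2.resize(im[y0:y0+100,x0:x0+80],None,fx=5,fy=5,interpolation=3)
    ax=m[:2]+np.array([0,0]); zb=m[2]-.0477
    for X,R,col in (([m[0],m[1],zb],.03,(0,255,0)),([m[0],m[1],zb+.05],.03,(0,255,0)),([.5705,.037,.056],.042,(0,0,255))):
        q=np.array([(u-[x0,y0]+.5)*5-.5 for u in circ(p,X,R)]);cv2.polylines(c,[np.round(q).astype(int)],True,col,1)
    a=[tuple(np.round((proj(p,[.5705,.037,z])-[x0,y0]+.5)*5-.5).astype(int)) for z in(.056,.122)];cv2.line(c,a[0],a[1],(0,0,255),1)
    out.append(c)
cv2.imwrite('pics/'+nm,np.hstack(out))
E
python3 chk.py s6.png
```

```text
mean [ 0.5716  0.0388  0.1991 -0.002   1.      0.0006  0.3372  0.4191 -3.1172] 
std [0.0001 0.     0.0001 0.0001 0.     0.0001 0.7511 0.5143 0.5776] t 12.875 gap 0.6756693857461122
```

View pics/s6.png

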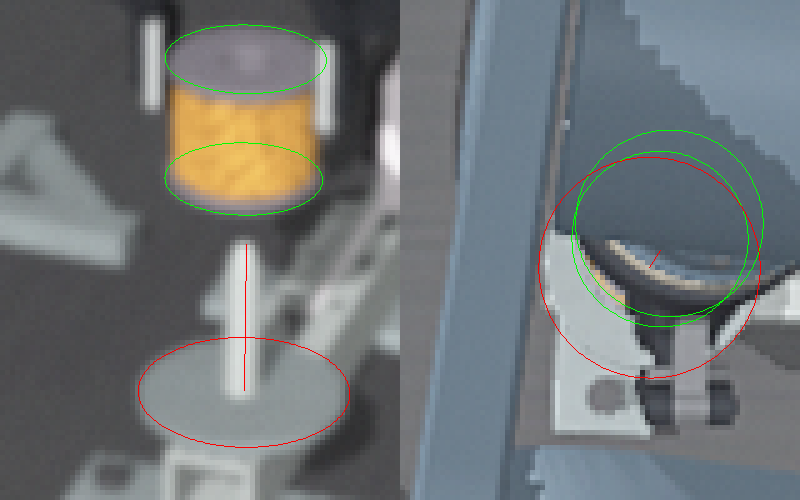

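```bash
cat > prof.py <<'E'
from fit import *
import pickle
from scipy.optimize import least_squares
np.set_printoptions(precision=4,suppress=True)
def edges(p,row,lo,hi,mx):
    """subpixel strongest left/right edges around in given col range"""
    im=cv2.GaussianBlur(p['img'].astype(np.float32),(0,0),.7)
    g=np.abs(np.diff(im[row],axis=0)).sum(1)
    def peak(a,b):
        i=a+int(np.argmax(g[a:b]));
        y0,y1,y2=g[i-1],g[i],g[i+1];return i+.5+.5*(y0-y2)/(y0-2*y1+y2+1e-9)
    return peak(lo,mx),peak(mx,hi)
if __name__=='__main__':
    ps,m=pickle.load(open('ps2.pkl','rb'));p=ps['side']
    print('spool')
    zb=m[2]-.0477
    for row in range(186,204,2):
        l,r=edges(p,row,293,335,314);
        # model: axis pixel at this row
        zz=np.linspace(zb-.03,zb+.08,221);q=np.array([proj(p,[m[0],m[1],z]) for z in zz])
        print(row,round(l,2),round(r,2),'c',round((l+r)/2,2),'w',round(r-l,2),'model',round(np.interp(-row,-q[::1,1],q[:,0]) if q[0,1]<q[-1,1] else np.interp(row,q[::-1,1],q[::-1,0]),2))
    print('spindle')
    for row in range(214,243,2):
        l,r=edges(p,row,304,322,313)
        zz=np.linspace(.03,.14,221);q=np.array([proj(p,[.5705,.037,z]) for z in zz])
        print(row,round(l,2),round(r,2),'c',round((l+r)/2,2),'w',round(r-l,2),'model',round(np.interp(row,q[::-1,1],q[::-1,0]),2))
    print('px/m in x,y:',(proj(p,[.5805,.037,.1])-proj(p,[.5705,.037,.1]))/.01,(proj(p,[.5705,.047,.1])-proj(p,[.5705,.037,.1]))/.01)
E
python3 prof.py
```

```text
spool
186 296.51 331.15 c 313.83 w 34.64 model 313.5
188 299.0 331.24 c 315.12 w 32.24 model 313.47
190 298.91 331.29 c 315.1 w 32.38 model 313.43
192 299.09 331.14 c 315.11 w 32.04 model 313.4
194 299.04 327.63 c 313.34 w 28.59 model 313.37
196 298.87 327.62 c 313.25 w 28.75 model 313.33
198 298.75 327.73 c 313.24 w 28.99 model 313.3
200 298.49 328.3 c 313.39 w 29.81 model 313.26
202 298.99 327.54 c 313.26 w 28.56 model 313.23
spindle
214 311.01 315.5 c 313.26 w 4.49 model 313.84
216 310.51 315.83 c 313.17 w 5.32 model 313.8
218 309.89 316.19 c 313.04 w 6.3 model 313.76
220 309.42 316.24 c 312.83 w 6.83 model 313.73
222 309.64 316.08 c 312.86 w 6.44 model 313.69
224 305.45 315.58 c 310.51 w 10.12 model 313.66
226 305.06 320.28 c 312.67 w 15.22 model 313.62
228 309.95 319.67 c 314.81 w 9.72 model 313.59
230 309.48 316.34 c 312.91 w 6.86 model 313.55
232 309.4 316.13 c 312.77 w 6.73 model 313.52
234 309.64 316.16 c 312.9 w 6.52 model 313.48
236 309.67 316.1 c 312.88 w 6.43 model 313.45
238 309.64 315.91 c 312.77 w 6.27 model 313.41
240 309.61 315.57 c 312.59 w 5.96 model 313.37
242 309.55 315.25 c 312.4 w 5.7 model 313.34
px/m in x,y: [-492.6604  -75.3171] [-140.8525  242.3045]
```

```bash
python3 - <<'E'
from fit import *
import pickle
ps=pickle.load(open('ps.pkl','rb'));p=ps['top']
print([fitc(p,[.5716,.038],.056,r,.004) for r in(.0415,.042,.0425)])
f=16;x0,y0=328,208;w,h=46,37
im=cv2.cvtColor(p['img'],cv2.COLOR_RGB2BGR)
out=[]
for X in ([.5716,.0388],[.5716,.0365]):
    c=cv2.resize(im[y0:y0+h,x0:x0+24],None,fx=f,fy=f,interpolation=cv2.INTER_CUBIC)
    c=np.clip((c.astype(float)-110)*1.8,0,255).astype(np.uint8)
    for z,r,col in ((.056,.0075,(0,0,255)),(.11,.0075,(0,255,0)),(.122,.003,(255,0,0))):
        q=np.array([(u-[x0,y0]+.5)*f-.5 for u in circ(p,[*X,z],r)]);cv2.polylines(c,[np.round(q).astype(int)],True,col,1)
    out.append(c)
cv2.imwrite('pics/c5.png',np.hstack(out))
E
```

```text
[array([6.80911e+01, 5.71800e-01, 3.60000e-02]), array([7.01692e+01, 5.70100e-01, 3.65000e-02]), array([7.1584e+01, 5.7040e-01, 3.7000e-02])]
```

View pics/c5.png

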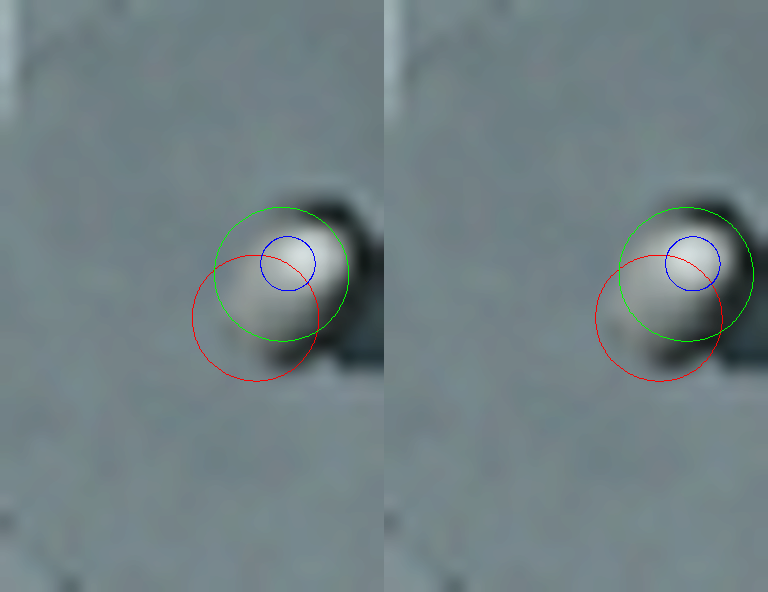

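Call:
play_rows --steps '[[[-0.0017,0.0003,0.01,0,0,0],[0,0,0.01,0,0,0],[0,0,0.006,0,0,0],[0,0,0,0,0,0],[0,0,0,0,0,0]]]'

```text
t: 13.6
tcp_pos: [0.573, 0.0355, 0.1733]
tool_rot: [0.707, 0.707, 0.0, 0.0]
force: [0.3, -1.5, -2.8]
finger_gap: 0.677
```

```bash
sed -i 's/\.5705,\.037,/.5719,.0371,/g' chk.py; python3 chk.py s7.png
```

```text
mean [ 0.573   0.0355  0.1736 -0.0004  1.     -0.0001  0.3429 -0.5708 -3.2526] 
std [0.     0.     0.     0.     0.     0.     0.4043 0.0827 0.1984] t 13.7 gap 0.6720411735601255
```

View pics/s7.png

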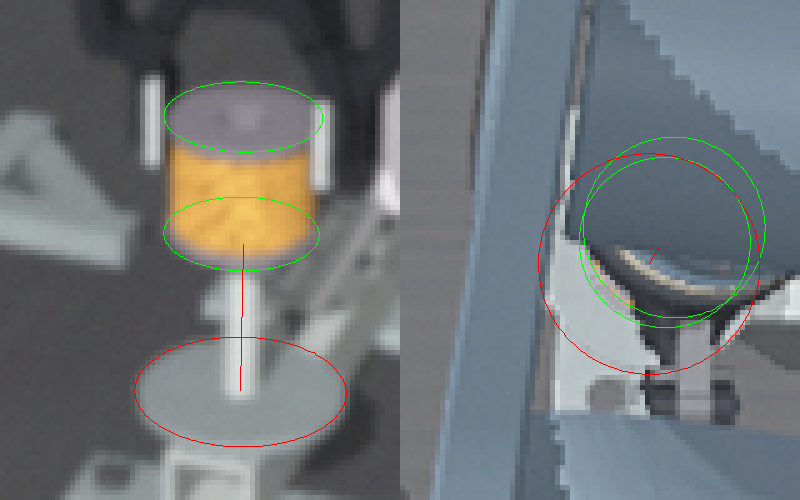

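```bash
cat > prof2.py <<'E'
from prof import *
def axis(p,X,row):
    zz=np.linspace(X[2]-.05,X[2]+.1,301);q=np.array([proj(p,[X[0],X[1],z]) for z in zz]);return np.interp(row,q[::-1,1],q[::-1,0])
def run(rows,srows,S=(.5719,.0371)):
    ps,m=pickle.load(open('ps2.pkl','rb'));p=ps['side'];zb=m[2]-.0477
    for nm,rs,lo,hi,X in (('spool',rows,293,332,[m[0],m[1],zb]),('spindle',srows,304,321,[*S,.06])):
        d=[]
        for row in rs:
            l,r=edges(p,row,lo,hi,313);d.append([row,l,r,r-l,(l+r)/2-axis(p,X,row)])
        d=np.array(d);print(nm,'\n',np.round(d,2),'median diff',np.median(d[:,4]))
E
python3 -c "
from prof2 import *
run(range(196,214,2),range(222,242,2))"
```

```text
spool 
 [[196.   296.56 330.55  33.99   0.49]
 [198.   299.02 330.49  31.48   1.72]
 [200.   298.79 330.54  31.75   1.67]
 [202.   298.73 330.54  31.81   1.67]
 [204.   298.75 327.24  28.5    0.06]
 [206.   298.68 327.29  28.61   0.08]
 [208.   298.46 326.86  28.41  -0.2 ]
 [210.   298.32 326.34  28.02  -0.5 ]
 [212.   298.58 325.34  26.76  -0.84]] median diff 0.08431800780550702
spindle 
 [[222.   309.53 316.34   6.81  -0.05]
 [224.   305.51 316.35  10.84  -2.02]
 [226.   305.11 316.14  11.03  -2.29]
 [228.   309.92 315.89   5.97   0.02]
 [230.   309.46 316.32   6.86   0.04]
 [232.   309.4  316.15   6.75  -0.04]
 [234.   309.66 316.1    6.43   0.1 ]
 [236.   309.74 316.06   6.32   0.16]
 [238.   309.64 315.88   6.24   0.04]
 [240.   309.53 315.59   6.06  -0.12]] median diff -0.00930911611979468
```

Call:
play_rows --steps '[[[0.0016,-0.0011,0,0,0,0],[0,0,0,0,0,0],[0,0,0,0,0,0]]]'

```text
t: 14.18
tcp_pos: [0.5717, 0.0373, 0.1734]
tool_rot: [0.707, 0.707, 0.0, 0.0]
force: [0.1, -0.4, -2.9]
finger_gap: 0.673
```

```bash
python3 -c "
from st import *
avg(3)"
```

```text
mean [ 0.5717  0.0372  0.1733 -0.0004  1.     -0.      0.4528  0.2542 -3.5298] 
std [0.     0.     0.     0.     0.     0.     0.0793 0.2869 0.1186] t 14.325 gap 0.6730871715008383
```

Call:
play_rows --steps '[[[0,0,0.003,0,0,0],[0,0,0.003,0,0,0],[0,0,0.003,0,0,0],[0,0,0.003,0,0,0],[0,0,0,0,0,0],[0,0,0,0,0,0]]]'

```text
t: 15.08
tcp_pos: [0.5717, 0.0372, 0.1613]
tool_rot: [0.707, 0.707, 0.0, 0.0]
force: [0.2, -0.2, -4.3]
finger_gap: 0.673
```

```bash
python3 chk.py s8.png
```

```text
mean [ 0.5718  0.0372  0.1614 -0.0004  1.     -0.      0.2208 -0.1961 -3.3553] 
std [0.     0.     0.     0.     0.     0.     0.3822 0.1816 0.0839] t 15.175 gap 0.6737036219734854
```

View pics/s8.png

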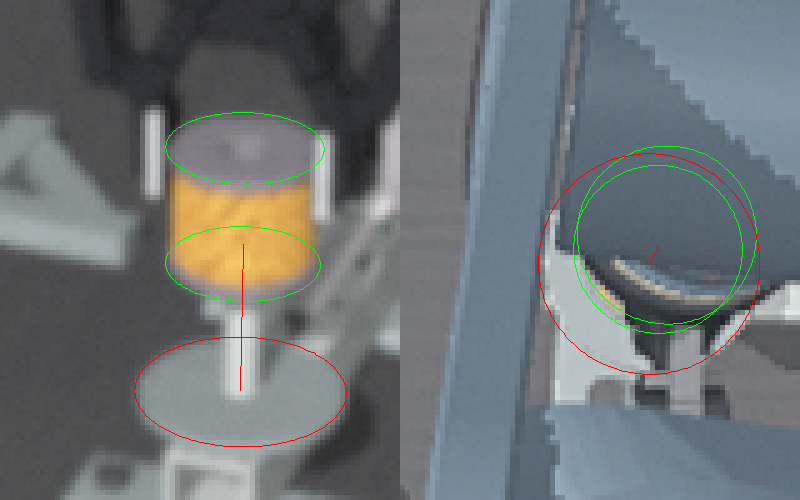

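Call:
play_rows --steps '[[[0,0,0.002,0,0,0],[0,0,0.002,0,0,0],[0,0,0.002,0,0,0],[0,0,0.002,0,0,0],[0,0,0,0,0,0]]]'

```text
t: 15.9
tcp_pos: [0.5715, 0.0372, 0.1531]
tool_rot: [0.707, 0.707, -0.0, -0.0]
force: [0.0, 0.4, -3.9]
finger_gap: 0.673
```

Call:
play_rows --steps '[[[0,0,0.003,0,0,0],[0,0,0.003,0,0,0],[0,0,0,0,0,0]]]'

```text
t: 16.27
tcp_pos: [0.5714, 0.0372, 0.1469]
tool_rot: [0.707, 0.707, -0.0, -0.0]
force: [0.7, 0.7, -2.6]
finger_gap: 0.674
```

Call:
play_rows --steps '[[[0,0,0.005,0,0,0],[0,0,0.005,0,0,0],[0,0,0.005,0,0,0],[0,0,0.005,0,0,0],[0,0,0.005,0,0,0],[0,0,0.005,0,0,0],[0,0,0.004,0,0,0],[0,0,0,0,0,0],[0,0,0,0,0,0]]]'

```text
t: 17.4
tcp_pos: [0.5718, 0.0372, 0.1135]
tool_rot: [0.707, 0.707, 0.0, 0.0]
force: [-0.7, 0.1, -3.3]
finger_gap: 0.673
```

```bash
python3 chk.py s9.png
```

```text
mean [ 0.5718  0.0372  0.1135 -0.0004  1.     -0.     -0.6607  0.361  -3.5482] 
std [0.     0.     0.     0.     0.     0.     0.165  0.3914 0.6838] t 17.5 gap 0.6729946011876725
```

View pics/s9.png

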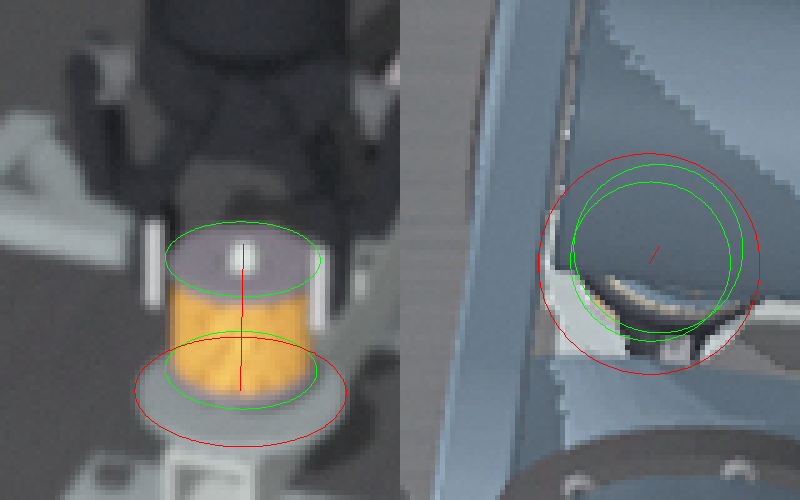

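The spindle tip shows through the bore, at crop (243,258). About 10 mm is left to the seat.

Call:
play_rows --steps '[[[0,0,0.003,0,0,0],[0,0,0.003,0,0,0],[0,0,0.002,0,0,0],[0,0,0.001,0,0,0],[0,0,0,0,0,0]]]'

```text
t: 18.23
tcp_pos: [0.5716, 0.0372, 0.1042]
tool_rot: [0.707, 0.707, -0.0, -0.0]
force: [0.2, 0.7, -3.2]
finger_gap: 0.673
```

Call:
play_rows --steps '[[[0,0,0.001,0,0,0],[0,0,0,0,0,0]]]'

```text
t: 18.48
tcp_pos: [0.5718, 0.0372, 0.1037]
tool_rot: [0.707, 0.707, 0.0, 0.0]
force: [-1.1, -0.3, 0.4]
finger_gap: 0.676
```

Call:
play_rows --steps '[[[0,0,0.0005,0,0,0],[0,0,0,0,0,0]]]'

```text
t: 18.73
tcp_pos: [0.5718, 0.0372, 0.1037]
tool_rot: [0.707, 0.707, 0.0, 0.0]
force: [-2.1, 0.1, 5.2]
finger_gap: 0.672
```

Call:
play_rows --steps '[[[0,0,0,0,0,0],[0,0,0,0,0,0],[0,0,0,0,0,0],[0,0,0,0,0,0],[0,0,-0.01,0,0,0],[0,0,-0.02,0,0,0],[0,0,-0.03,0,0,0],[0,0,-0.03,0,0,0],[0,0,-0.02,0,0,0],[0,0,0,0,0,0]]]' --fingers 1

```text
t: 19.98
tcp_pos: [0.5729, 0.0371, 0.2151]
tool_rot: [0.707, 0.707, 0.002, 0.002]
force: [-0.7, -0.3, -0.5]
finger_gap: 1.004
```

```bash
python3 chk.py s10.png
```

```text
mean [ 0.5716  0.0372  0.2132 -0.0005  1.     -0.0001 -0.418  -0.2853  0.1268] 
std [0.0003 0.     0.0005 0.     0.     0.0001 0.1318 0.3057 0.0117] t 20.075 gap 1.0007375365187687
```

View pics/s10.png

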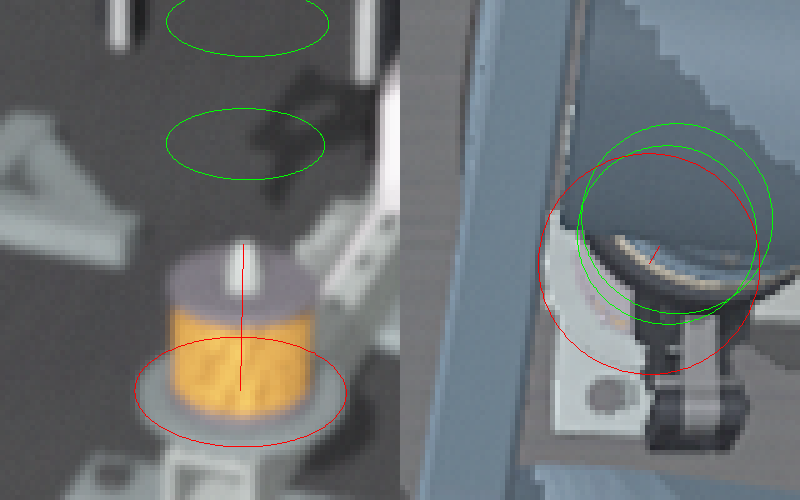

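```bash
cat > stand.py <<'E'
from fit import *
import pickle
from st import *
ps=pickle.load(open('ps.pkl','rb'));p=ps['top']
img=cv2.GaussianBlur(p['img'].astype(np.float32),(0,0),.6)
def samp(q): return np.stack([map_coordinates(img[...,c],[q[:,1],q[:,0]],order=1,mode='nearest') for c in range(3)],-1)
S=np.array([.5715,.0367])
def line(yoff,th,d,z,x0,x1):
    ex=np.array([-np.sin(th),-np.cos(th)]);ey=np.array([np.cos(th),-np.sin(th)])
    t=np.linspace(x0,x1,80)
    P=S+np.outer(t+.1,ex)+ey*(yoff+d)
    return np.array([proj(p,[*a,z]) for a in P])
def sc(yoff,th):
    s=0
    for e in(-.018,.018):
        s+=np.minimum(np.abs(samp(line(yoff,th,e+.0015,.046,-.05,.083))-samp(line(yoff,th,e-.0015,.046,-.05,.083))).sum(-1),90).mean()
    return s
b=max((sc(a,t),a,t) for a in np.arange(-.005,.0051,.0005) for t in np.arange(.0,.09,.004));print(b)
# dots/lines from pixel readings
for nm,uv in dict(zero=(374.5,222),one=(395.5,222),two=(416.1,222),three=(437.6,222),pointer=(384.5,229.3)).items(): print(nm,atz(p,uv,.046))
for l in ('pointer','two_dot_line','guide_grip','tube_mouth'):
    r=manip.snapshot('top');x=manip.pinpoint(l,r);print(l,[(np.round(k['point'],1),round(k['score'],2)) for k in x])
save(r,'top2.png')
E
python3 stand.py
python3 - <<'E'
import cv2
im=cv2.imread('pics/top2.png')
cv2.imwrite('pics/t2.png',cv2.resize(im[200:255,410:510],None,fx=8,fy=8,interpolation=3))
E
```

```text
(np.float32(174.82817), np.float64(0.0009999999999999948), np.float64(0.044))
zero [ 0.5831 -0.0213  0.046 ]
one [ 0.5832 -0.0617  0.046 ]
two [ 0.5834 -0.1013  0.046 ]
three [ 0.5835 -0.1427  0.046 ]
pointer [ 0.5691 -0.0404  0.046 ]
pointer [(array([381.7, 229.3]), 0.9)]
two_dot_line []
guide_grip [(array([474.9, 228.9]), 0.62)]
tube_mouth [(array([439. , 230.3]), 0.82), (array([345.7, 226.9]), 0.22)]
```

View pics/t2.png

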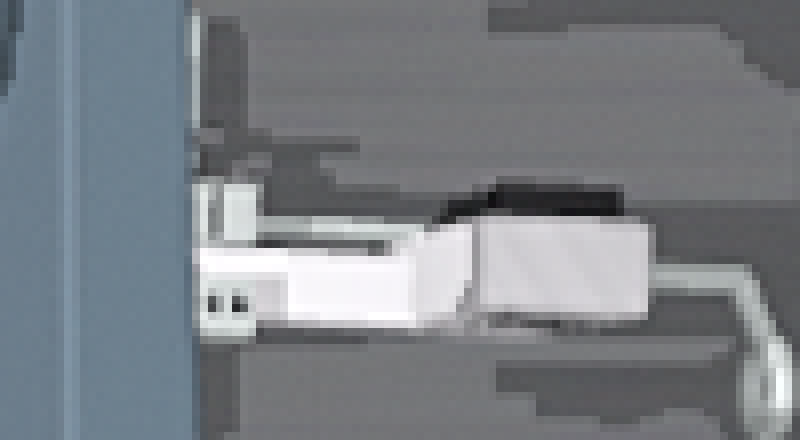

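```bash
python3 - <<'E'
from h import *
import pickle
ps=pickle.load(open('ps.pkl','rb'));p=ps['top'];s=ps['side']
th=.044;ex=np.array([-np.sin(th),-np.cos(th),0]);ey=np.array([np.cos(th),-np.sin(th),0])
c=atz(p,(480.6-.5,233.3-.5),.092);print('face',c)
g=c+.002*ey;g[2]=.07;print('grip',g, 'top-corrected +(.0003,.0006)')
d=c[:2]-np.array([.5718,.0372]);print('payoff x,y of face centre rel origin',d@ex[:2]-.1,d@ey[:2])
# overlay the head box in both views
b=c.copy();b[:2]+=[.0003,.0006]
out=[]
for q,(x0,y0) in ((s,(310,150)),(p,(440,195))):
    im=cv2.cvtColor(q['img'],cv2.COLOR_RGB2BGR);f=7
    I=cv2.resize(im[y0:y0+70,x0:x0+57],None,fx=f,fy=f,interpolation=3)
    for z,col in((.092,(0,0,255)),(.046,(0,255,0))):
        P=[b+a*ex*.02+k*ey*.011 for a,k in((1,1),(1,-1),(-1,-1),(-1,1))]
        P=np.array([(proj(q,[X[0],X[1],z])-[x0,y0]+.5)*f-.5 for X in P]);cv2.polylines(I,[np.round(P).astype(int)],True,col,1)
    out.append(I)
cv2.imwrite('pics/c6.png',np.hstack(out))
E
```

```text
face [ 0.55926687 -0.20865031  0.092     ]
grip [ 0.56126494 -0.20873828  0.07      ] top-corrected +(.0003,.0006)
payoff x,y of face centre rel origin 0.14616364575419882 -0.0017070730955629845
```

View pics/c6.png

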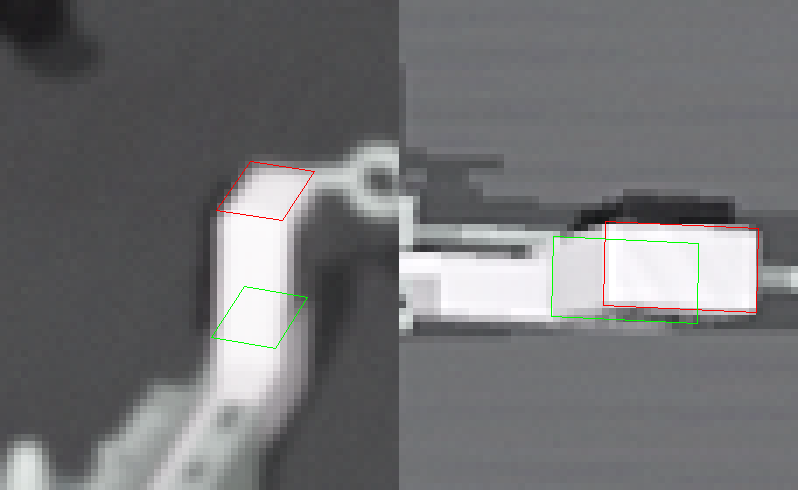

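Call:
play_rows --steps '[[[-0.025,-0.001,0,0,0,0],[-0.045,-0.002,0,0,0,0],[-0.05,-0.0022,0,0,0,0],[-0.05,-0.0022,0.01,0,0,0],[-0.045,-0.002,0.02,0,0,0],[-0.03,-0.0012,0.02,0,0,2.5],[0,0,0,0,0,0],[0,0,0,0,0,0]]]'

```text
t: 21.58
tcp_pos: [0.5611, -0.2072, 0.163]
tool_rot: [0.722, 0.692, 0.0, -0.0]
force: [0.2, 0.3, 0.7]
finger_gap: 1.0
```

```bash
python3 - <<'E'
from st import *
avg(2);go([.561,-.208,.120])
E
```

```text
mean [ 0.5615 -0.2067  0.1634  0.0418  0.9991  0.0001 -0.3203  0.3729 -0.5106] 
std [0.0001 0.0001 0.0001 0.0003 0.     0.0002 0.1165 0.9819 0.2304] t 21.675 gap 0.9995842979099309
t 21.675 tcp [ 0.5615 -0.2066  0.1635] F [-0.2 -0.6 -0.7] M [-0. -0. -0.] gap 1.0 q [-0.539  0.609  1.585  0.     0.947 -0.498]
toolx [ 0.0415  0.9991 -0.0001] tooly [ 0.9991 -0.0415  0.0008] z [ 0.0008 -0.0001 -1.    ]
shift tool [-0.0014 -0.0005  0.0435]
```

Call:
play_rows --steps '[[[-0.0014,-0.0005,0.015,0,0,0],[0,0,0.025,0,0,0],[0,0,0.025,0,0,0],[0,0,0.015,0,0,0],[0,0,0.007,0,0,0],[0,0,0,0,0,0],[0,0,0,0,0,0]]]'

```text
t: 22.55
tcp_pos: [0.5612, -0.2095, 0.0766]
tool_rot: [0.722, 0.692, 0.0, 0.001]
force: [0.6, -0.2, 0.6]
finger_gap: 1.002
```

```bash
cat > look.py <<'E'
from st import *
import sys
avg(2);go([.561,-.208,.076])
out=[]
for n,(x0,y0) in dict(side=(285,145),top=(400,190)).items():
    p=manip.snapshot(n);im=cv2.cvtColor(p['img'],cv2.COLOR_RGB2BGR)
    out.append(cv2.resize(im[y0:y0+90,x0:x0+80],None,fx=5,fy=5,interpolation=3))
cv2.imwrite('pics/'+sys.argv[1],np.hstack(out))
E
python3 look.py g1.png
```

```text
mean [ 0.5611 -0.2095  0.0767  0.0432  0.9991 -0.0008 -0.3506  0.267   0.4568] 
std [0.     0.     0.     0.     0.     0.     0.1494 0.4905 0.0088] t 22.65 gap 0.9969944710262147
t 22.65 tcp [ 0.5611 -0.2095  0.0766] F [-0.5 -0.2  0.5] M [ 0.02 -0.05  0.02] gap 0.997 q [-0.544  0.74   1.629  0.     0.771 -0.5  ]
toolx [ 0.0432  0.9991 -0.0008] tooly [ 0.9991 -0.0432  0.0015] z [ 0.0015 -0.0009 -1.    ]
shift tool [ 0.0015 -0.0002  0.0006]
```

View pics/g1.png

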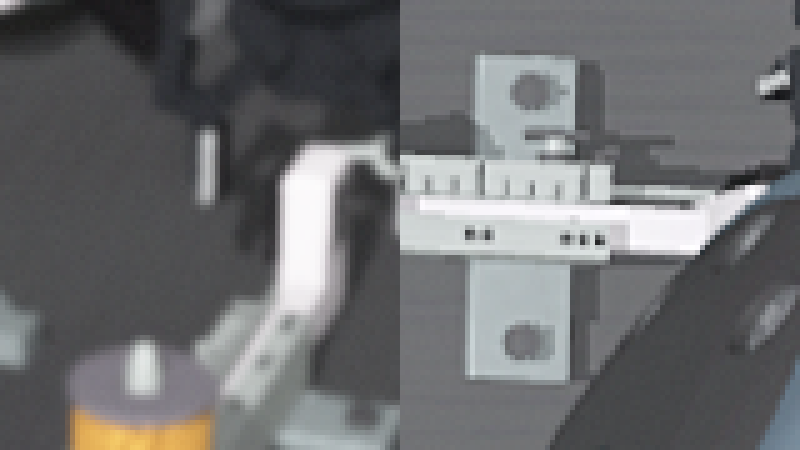

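Call:
play_rows --steps '[[[0.001,0,0,0,0,0],[0,0,0,0,0,0],[0,0,0,0,0,0],[0,0,0,0,0,0],[0,0,0,0,0,0],[0,0,0,0,0,0],[0,0,0,0,0,0],[0,0,0,0,0,0]]]' --fingers 0 --squeeze 45

```text
t: 23.75
tcp_pos: [0.5592, -0.2066, 0.0763]
tool_rot: [0.723, 0.691, 0.0, -0.002]
force: [-5.1, 3.4, 7.8]
finger_gap: 0.268
```

```bash
python3 look.py g2.png
```

```text
mean [ 0.5592 -0.2066  0.0763  0.0456  0.999   0.0029 -5.1289  3.5946  6.2948] 
std [0.     0.     0.     0.     0.     0.     0.3479 0.0969 0.2748] t 23.85 gap 0.2703733829078239
t 23.85 tcp [ 0.5592 -0.2067  0.0763] F [-4.8  3.5  6.6] M [ 0.25  0.02 -0.43] gap 0.27 q [-0.542  0.739  1.633  0.002  0.773 -0.498]
toolx [0.0456 0.999  0.0029] tooly [ 0.999  -0.0456 -0.0027] z [-0.0025  0.003  -1.    ]
shift tool [-0.0013  0.0018  0.0003]
```

View pics/g2.png

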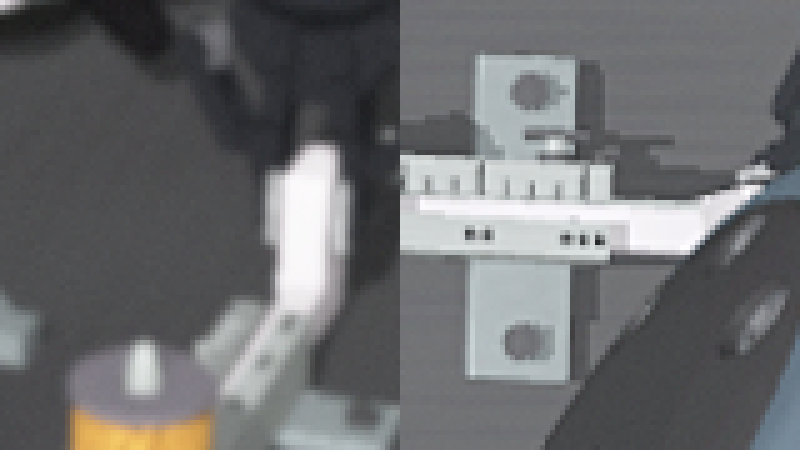

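Call:
play_rows --steps '[[[-0.003,-0.001,0,0,0,0],[-0.007,0,0,0,0,0],[-0.01,0,0,0,0,0],[-0.01,0,0,0,0,0],[-0.01,0,0,0,0,0],[-0.01,0,0,0,0,0],[-0.006,0,0,0,0,0],[-0.003,0,0,0,0,0],[0,0,0,0,0,0],[0,0,0,0,0,0]]]'

```text
t: 25.2
tcp_pos: [0.5564, -0.2652, 0.0763]
tool_rot: [0.723, 0.691, 0.001, -0.002]
force: [-2.1, 5.4, 6.1]
finger_gap: 0.265
```

```bash
cat > pt.py <<'E'
from st import *
import sys,pickle
m=avg(2)
s=manip.snapshot('side');p=manip.snapshot('top');pickle.dump(dict(side=s,top=p),open('ps3.pkl','wb'))
for n,q in (('side',s),('top',p)):
    for l in ('pointer','two_dot_line'):
        r=manip.pinpoint(l,q);print(n,l,[(np.round(k['point'],1).tolist(),round(k['score'],2),atz(q,k['point'],.046)) for k in r[:2]])
a=cv2.resize(cv2.cvtColor(p['img'],cv2.COLOR_RGB2BGR)[205:255,360:450],None,fx=8,fy=8,interpolation=3)
cv2.imwrite('pics/'+sys.argv[1],a)
b=cv2.resize(cv2.cvtColor(s['img'],cv2.COLOR_RGB2BGR)[150:245,290:390],None,fx=6,fy=6,interpolation=3)
cv2.imwrite('pics/s'+sys.argv[1],b)
E
python3 pt.py p1.png
```

```text
mean [ 0.5564 -0.2651  0.0763  0.0458  0.9989  0.0035 -2.2693  4.7662  6.3914] 
std [0.     0.     0.     0.     0.     0.     0.1147 0.4782 0.3792] t 25.3 gap 0.2730336360487381
side pointer [([333.4, 218.6], 0.8, array([ 0.5608, -0.0883,  0.046 ]))]
side two_dot_line [([334.0, 216.5], 0.58, array([ 0.5619, -0.0979,  0.046 ]))]
top pointer [([413.2, 230.8], 0.6, array([ 0.5664, -0.0955,  0.046 ]))]
top two_dot_line [([414.8, 233.1], 0.71, array([ 0.562 , -0.0985,  0.046 ]))]
```

View pics/p1.png

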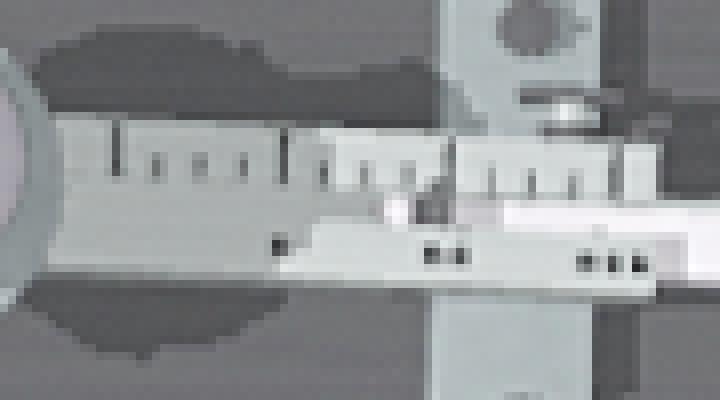

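View pics/sp1.png

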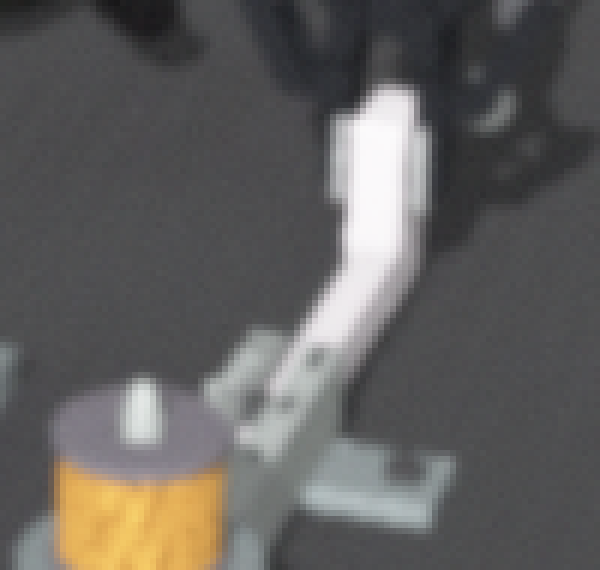

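```bash
cat > cen.py <<'E'
from h import *
import pickle,sys
th=.044;ex=np.array([-np.sin(th),-np.cos(th)]);ey=np.array([np.cos(th),-np.sin(th)]);S=np.array([.5715,.0367])
from scipy.ndimage import map_coordinates
def strip(p,ylo,yhi,z=.046):
    g=p['img'].astype(float).mean(2);xs=np.arange(-.06,.09,.00025)
    P=np.zeros(len(xs));ys=np.arange(ylo,yhi,.0005)
    for y in ys:
        q=np.array([proj(p,[*(S+(x+.1)*ex+y*ey),z]) for x in xs]);P+=map_coordinates(g,[q[:,1],q[:,0]],order=1)
    return xs,P/len(ys)
def dark(xs,P,lo,hi,thr):
    k=(xs>lo)&(xs<hi);w=np.clip(thr-P[k],0,None);return (w*xs[k]).sum()/w.sum()
for f in sys.argv[1:]:
    p=pickle.load(open(f,'rb'))['top']
    xs,P=strip(p,.009,.015)   # scale lines
    from scipy.signal import find_peaks
    i,_=find_peaks(-P,prominence=8);print(f,'lines',[(round(1000*xs[k],1),int(P[k])) for k in i])
    for a,b in((.001,.004),(-.003,.001),(.003,.007)):
        xs,Q=strip(p,a,b);i,pr=find_peaks(-Q,prominence=15);print('  slot',a,b,[(round(1000*xs[k],1),int(Q[k])) for k in i])
    xs,Q=strip(p,-.014,-.008);i,pr=find_peaks(-Q,prominence=15);print('  dots',[(round(1000*xs[k],1),int(Q[k])) for k in i])
E
python3 cen.py ps.pkl ps3.pkl
```

```text
ps.pkl lines [(np.float64(-43.5), 100), (np.float64(-33.7), 154), (np.float64(-22.2), 155), (np.float64(-12.5), 143), (np.float64(-3.0), 85), (np.float64(6.8), 185), (np.float64(16.3), 183), (np.float64(27.8), 184), (np.float64(37.3), 129), (np.float64(47.0), 183), (np.float64(56.8), 180), (np.float64(66.3), 188), (np.float64(76.0), 127)]
  slot 0.001 0.004 [(np.float64(-27.5), 90)]
  slot -0.003 0.001 [(np.float64(-27.5), 114), (np.float64(72.5), 228)]
  slot 0.003 0.007 [(np.float64(-43.2), 137), (np.float64(-33.5), 148), (np.float64(-24.0), 87), (np.float64(-2.7), 150), (np.float64(6.8), 172), (np.float64(16.5), 178), (np.float64(26.3), 190), (np.float64(37.5), 183), (np.float64(47.3), 189), (np.float64(56.8), 188), (np.float64(66.5), 179), (np.float64(76.0), 173)]
  dots [(np.float64(-4.2), 136), (np.float64(32.3), 129), (np.float64(40.0), 131), (np.float64(70.8), 137), (np.float64(76.5), 124), (np.float64(82.3), 120)]
ps3.pkl lines [(np.float64(-43.5), 90), (np.float64(-33.7), 154), (np.float64(-22.2), 154), (np.float64(-12.5), 145), (np.float64(-3.0), 86), (np.float64(6.5), 148), (np.float64(16.3), 184), (np.float64(27.8), 186), (np.float64(37.3), 131), (np.float64(47.0), 184), (np.float64(56.8), 182), (np.float64(66.3), 189), (np.float64(76.0), 128)]
  slot 0.001 0.004 [(np.float64(30.0), 107)]
  slot -0.003 0.001 [(np.float64(30.3), 109), (np.float64(72.5), 226)]
  slot 0.003 0.007 [(np.float64(-43.2), 138), (np.float64(-33.5), 147), (np.float64(-23.7), 160), (np.float64(-2.7), 143), (np.float64(6.8), 148), (np.float64(16.5), 166), (np.float64(33.8), 119), (np.float64(47.3), 164), (np.float64(56.8), 176), (np.float64(66.5), 181), (np.float64(77.8), 184)]
  dots [(np.float64(-4.2), 110), (np.float64(32.3), 131), (np.float64(40.0), 133), (np.float64(70.8), 138), (np.float64(76.5), 126), (np.float64(82.3), 121)]
```

```bash
python3 - <<'E'
from h import *
import pickle
A=pickle.load(open('ps.pkl','rb'));B=pickle.load(open('ps3.pkl','rb'))
def crop(p,c,w=13,h=9,f=15):
    x,y=c;im=cv2.cvtColor(p['img'],cv2.COLOR_RGB2BGR)[y-h:y+h,x-w:x+w];return cv2.resize(im,None,fx=f,fy=f,interpolation=cv2.INTER_NEAREST)
print(proj(A['side'],[.5665,-.041,.046]),proj(A['side'],[.564,-.1,.046]))
r1=np.hstack([crop(A['top'],(384,229)),crop(B['top'],(414,230))])
r2=np.hstack([crop(A['side'],(324,229)),crop(B['side'],(333,216))])
cv2.imwrite('pics/z.png',np.vstack([r1,r2]))
E
```

```text
[325.23567762 228.63464353] [333.30748778 215.90709888]
```

View pics/z.png

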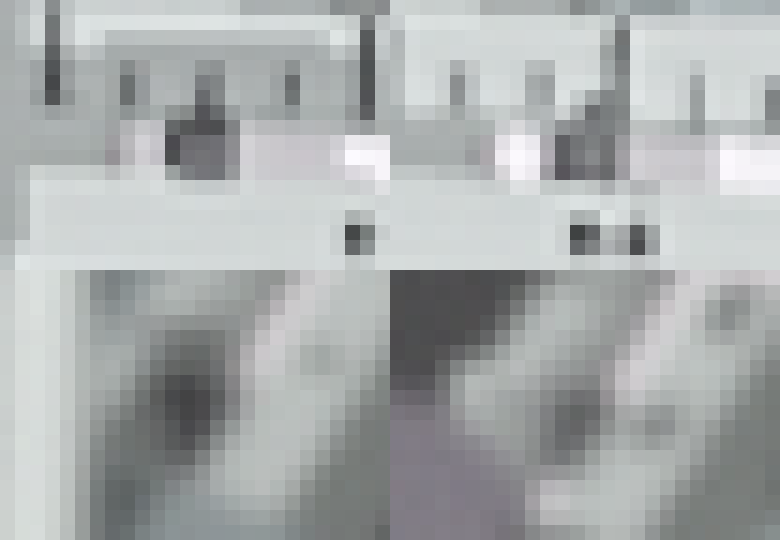

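Call:
play_rows --steps '[[[-0.0015,0,0,0,0,0],[-0.0015,0,0,0,0,0],[0,0,0,0,0,0],[0,0,0,0,0,0]]]'

```text
t: 26.1
tcp_pos: [0.5563, -0.2679, 0.0764]
tool_rot: [0.723, 0.691, 0.001, -0.002]
force: [-2.5, 5.6, 5.8]
finger_gap: 0.269
```

```bash
python3 pt.py p2.png; python3 cen.py ps3.pkl | grep -v lines; python3 - <<'E'
from h import *
import pickle
A=pickle.load(open('ps.pkl','rb'));B=pickle.load(open('ps3.pkl','rb'))
def crop(p,c,w=13,h=9,f=15):
    x,y=c;im=cv2.cvtColor(p['img'],cv2.COLOR_RGB2BGR)[y-h:y+h,x-w:x+w];return cv2.resize(im,None,fx=f,fy=f,interpolation=cv2.INTER_NEAREST)
r1=np.hstack([crop(A['top'],(384,229)),crop(B['top'],(414,230))])
r2=np.hstack([crop(A['side'],(324,229)),crop(B['side'],(333,216))])
cv2.imwrite('pics/z2.png',np.vstack([r1,r2]))
E
```

```text
mean [ 0.5563 -0.2679  0.0763  0.0458  0.9989  0.0037 -2.5519  5.5803  5.5013] 
std [0.     0.     0.     0.     0.     0.     0.5434 0.228  0.4828] t 26.2 gap 0.26802716304325475
side pointer [([332.9, 217.5], 0.92, array([ 0.5631, -0.0928,  0.046 ])), ([338.7, 210.0], 0.33, array([ 0.5593, -0.13  ,  0.046 ]))]
side two_dot_line [([335.6, 218.0], 0.98, array([ 0.5569, -0.0923,  0.046 ]))]
top pointer [([412.7, 232.0], 0.59, array([ 0.5641, -0.0945,  0.046 ])), ([345.7, 225.0], 0.53, array([0.5771, 0.034 , 0.046 ]))]
top two_dot_line [([414.5, 233.7], 0.72, array([ 0.5608, -0.098 ,  0.046 ]))]
  slot 0.001 0.004 [(np.float64(32.0), 97)]
  slot -0.003 0.001 [(np.float64(32.0), 115), (np.float64(72.5), 226)]
  slot 0.003 0.007 [(np.float64(-43.2), 137), (np.float64(-33.5), 147), (np.float64(-24.0), 159), (np.float64(-2.7), 142), (np.float64(6.8), 148), (np.float64(16.5), 166), (np.float64(35.8), 124), (np.float64(47.3), 165), (np.float64(56.8), 175), (np.float64(66.5), 181), (np.float64(77.8), 183)]
  dots [(np.float64(-4.2), 111), (np.float64(32.3), 131), (np.float64(40.0), 132), (np.float64(70.8), 138), (np.float64(76.5), 126), (np.float64(82.3), 121)]
```

View pics/z2.png

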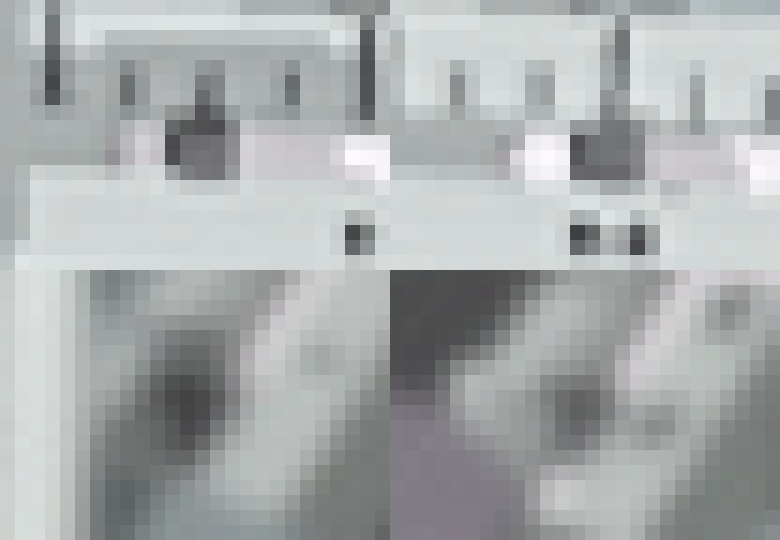

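View pics/p2.png

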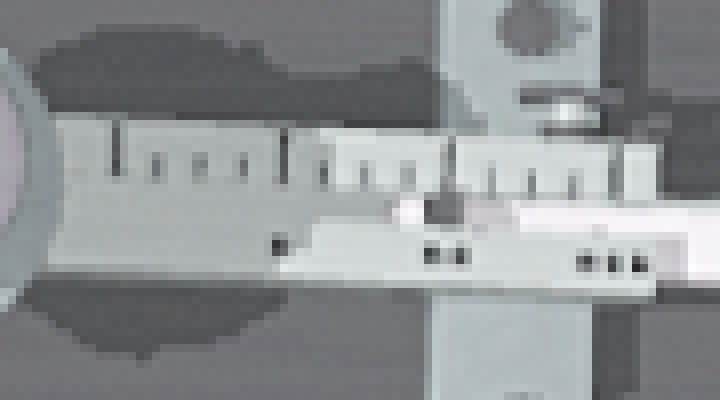

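Call:
play_rows --steps '[[[-0.0007,0,0,0,0,0],[0,0,0,0,0,0],[0,0,0,0,0,0],[0,0,0,0,0,0]]]'

```text
t: 27.0
tcp_pos: [0.5563, -0.2685, 0.0764]
tool_rot: [0.723, 0.691, 0.001, -0.002]
force: [-2.0, 6.1, 5.9]
finger_gap: 0.269
```

```bash
python3 pt.py p3.png; python3 cen.py ps3.pkl | grep -v lines; python3 - <<'E'
from h import *
import pickle
A=pickle.load(open('ps.pkl','rb'));B=pickle.load(open('ps3.pkl','rb'))
def crop(p,c,w=13,h=9,f=15):
    x,y=c;im=cv2.cvtColor(p['img'],cv2.COLOR_RGB2BGR)[y-h:y+h,x-w:x+w];return cv2.resize(im,None,fx=f,fy=f,interpolation=cv2.INTER_NEAREST)
r1=np.hstack([crop(A['top'],(384,229)),crop(B['top'],(414,230))])
cv2.imwrite('pics/z3.png',r1)
# subpixel shift of the pointer patch between the two pictures
g=[cv2.cvtColor(x['top']['img'],cv2.COLOR_RGB2GRAY) for x in (A,B)]
t=cv2.resize(g[0][229:233,379:391],None,fx=8,fy=8,interpolation=3);I=cv2.resize(g[1][226:237,402:430],None,fx=8,fy=8,interpolation=3)
r=cv2.matchTemplate(I,t,cv2.TM_CCOEFF_NORMED);_,v,_,l=cv2.minMaxLoc(r);print(v,'shift px',402+l[0]/8-379, 226+l[1]/8-229,'mm',(402+l[0]/8-379)*80/41.6)
save(B['side'],'fin_side.png')
E
```

```text
mean [ 0.5563 -0.2685  0.0763  0.0458  0.9989  0.004  -1.9925  6.1723  5.9538] 
std [0.     0.     0.     0.     0.     0.     0.0039 0.2412 0.2993] t 27.1 gap 0.2667712993138149
side pointer [([334.4, 218.3], 0.8, array([ 0.5591, -0.0903,  0.046 ])), ([328.3, 244.4], 0.72, array([0.5443, 0.0186, 0.046 ]))]
side two_dot_line [([332.9, 217.1], 0.79, array([ 0.5635, -0.0945,  0.046 ]))]
top pointer [([412.7, 230.4], 0.83, array([ 0.5672, -0.0946,  0.046 ]))]
top two_dot_line [([416.5, 234.4], 0.59, array([ 0.5595, -0.1018,  0.046 ]))]
  slot 0.001 0.004 [(np.float64(34.0), 111)]
  slot -0.003 0.001 [(np.float64(34.0), 120), (np.float64(72.5), 225)]
  slot 0.003 0.007 [(np.float64(-43.2), 138), (np.float64(-33.5), 148), (np.float64(-24.0), 159), (np.float64(-2.7), 142), (np.float64(6.8), 148), (np.float64(16.5), 167), (np.float64(37.5), 116), (np.float64(47.3), 164), (np.float64(56.8), 175), (np.float64(66.5), 181), (np.float64(77.8), 183)]
  dots [(np.float64(-4.2), 110), (np.float64(32.3), 132), (np.float64(40.0), 132), (np.float64(70.8), 138), (np.float64(76.5), 125), (np.float64(82.3), 121)]
0.8474884033203125 shift px 31.0 1.0 mm 59.61538461538461
```

View pics/z3.png

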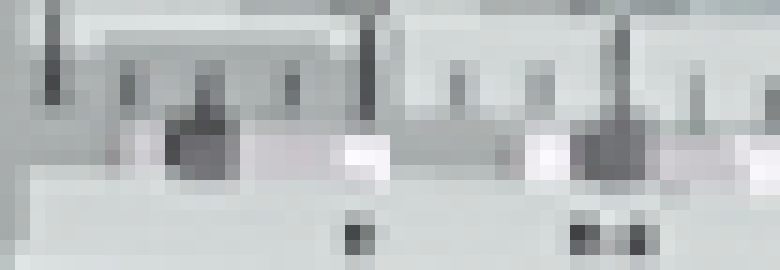

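View pics/fin_side.png

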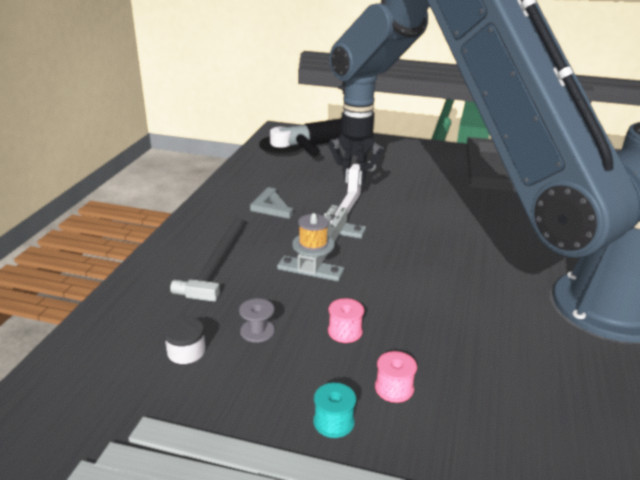

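```bash
python3 -c "
from st import *
st();print(manip.sign_off());st()"
```

```text
t 27.4 tcp [ 0.5562 -0.2685  0.0763] F [-3.1  6.1  6.9] M [ 0.51 -0.21 -0.42] gap 0.268 q [-0.631  0.758  1.576  0.003  0.811 -0.588]
toolx [0.0458 0.9989 0.004 ] tooly [ 0.9989 -0.0458 -0.0015] z [-0.0013  0.004  -1.    ]
the job is handed in; nothing more can be done
None
the job is handed in; nothing more can be done
```

I put the full spool (grey flanges, brass wire) over the spindle and lowered it onto the turntable, then let go. I then gripped the guide arm's head with 45 N, squeezed the button in, pulled the arm out to the two-dot line and handed in while still holding it. The clock stood at 27.4 s.

**Checks that agreed**
- **Spool:** the force changed by about the spool's weight at the height where it should touch the turntable. The pictures afterwards show it upright on the turntable with the spindle tip through the bore.
- **Button:** the jaws closed to about 23 mm on the head (25 mm is given with the button in; the pads also gave about 2.5 mm on the spool). The arm slid freely against about 6 N, so the button is in.
- **Pointer:** in the top picture it lines up with the two-dot line. The picture and the arm's travel both put it at about 80 mm, within roughly 1 mm; the travel figure assumes the arm started locked at 20 mm, as the first picture showed.
- **Things to leave alone:** the arm did not touch the empty spool, hammer, magnet square or tin; in the last side view they stand where they were.

**Checks that disagreed**
- **Pointer network:** in the top view it put the pointer about 6 mm short of the line. Its answer hardly moved while the arm did, so I relied on the scale lines in the picture.
- **Side camera:** it placed the turntable 4–5 mm off from the top view. I used the spindle's outline in both views, and the spool went on without contact force.

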